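# Turn the spice mill's grinding plate over and slide it onto the shaft

### The arm

A 6-joint arm with a two-finger parallel gripper is mounted at the origin on the work surface. World frame = base frame: x ahead of the robot, y to its left, z up, the work surface at z = 0. Lengths are in mm, angles in degrees, forces in N, time in s.
With the tool pointing down it reaches from about 350 to 850 mm from the base axis. Payload 8.1 kg.
Tool frame: the origin (TCP) lies midway between the tips of the shut fingers; the grasp point (between the pads) lies 19 mm behind it (r.pinch_z is the distance from the TCP to the grasp point, in mm); z points along the fingers, y is the line along which they close (so a half turn about z gives the same grasp; the last joint's range is limited). The gripper opens to 85 mm and grips with 20 to 120 N. Pads are 22 mm wide; open, the fingers measure 114 mm over their backs; the gripper's body (76 mm by 85 mm) begins 54 mm behind the grasp point. The pads swing forward as they close: fully open they stand 13 mm farther back than shut.
Start: joints at [-69.523, 7.471, 85.268, -0, 87.261, -4.893], TCP at [257.102, -542.129, 231.292] pointing down, gripper open.
Joint ranges: [-169.43, 169.43], [-51.17, 129.36], [1.28, 143.12], [-76.62, 256.62], [0, 156.53], [-152.29, 152.29]. Speed limits (degrees/s): [136.94, 136.94, 159.86, 180, 180, 180].

### API

Orientations are given as [roll, pitch, yaw] about the fixed x, y, z axes, in that order (R = Rz(yaw) Ry(pitch) Rx(roll)).
In Python, from bench import sensors, optics, job, r gives the robot as it stands.
- The arm moves only by the tool play_rows, never from a script. Its argument "motion" is a list that holds one entry, the list of rows, each a list of 6 numbers: the shift along the tool's x, y, z in cm, then the turn, a rotation vector about the tool's x, y, z in degrees. In form: [[[x, y, z, ax, ay, az], ...]]. A call has 1 to 5 rows; each row is the pose to reach, as a shift and turn from the pose commanded when the call began, along the tool's axes at that moment; what a row does not reach only later rows make up. A row lasts 1/10 s, in which the tool goes at most 50 mm and 8.59 degrees, less where a joint would pass 70% of its speed; a pose out of reach is approached as far as the arm can. A call with a gripper value outside its range is refused whole. "jaw" is the opening, from 0 (shut) to 1 (fully open), set as the call begins (left out, the last holds). The fingers move at their own pace and stop on an object; "squeeze" is the grip in N (left out, the last holds). Time passes only in rows, so rows that repeat a pose let the fingers close. It gives the time, the measured TCP pose, the force, the opening and the grip force at its end, in the units of the state.
- sensors.sense(): the state, without advancing time (a new reading comes with each control period).
- optics.snapshot(name): name is "scene" or "side" or "wrist"; returns a dict with "pixels" (400x640x3 uint8, red, green, blue), "mtx" (3x3 intrinsics, pixels), "R" (3x3) and "t" (3): a world point X has camera coordinates R X + t; the wrist camera has in their place "T_tool_cam" (4x4, takes a point from camera to tool coordinates, whose origin is the TCP and whose axes are the flange's). Camera axes: x right, y down, z forward; pixel columns grow to the right and rows downward; lengths in mm; the calibration is good to about 2 mm. A picture is of the moment at which its call begins: read the wrist's pose just before it. There is no depth.
- job.hand_in(): hands the job in; it is judged then, once.
The state is a dict: "time": time; "joint_pos": joint angles; "qd": joint speeds; "joint_efforts": joint torques, N m; "tool_pos": TCP position; "tcp_rot": TCP orientation; "ft_force": force on the tool from outside, world axes, zero at the start; "wrist_torque": the same for the moment, N m; "finger_gap": finger opening in mm; "grip_force": force on a finger pad.
Only numpy, scipy, OpenCV 4.12 (cv2) and the standard library are available. Lean on these libraries where they do the work, as an engineer would, in place of code of your own. Each camera call takes 0.05 s, during which the arm holds its last target. There are 200 camera calls.

### The job

The spice mill's loose octagonal grinding plate is lying on its cork with the grooved face down. Turn it over (the slotted wooden stand will hold it on edge while you change your grip) and gently slide it, grooved face up, over the mill's upright brass shaft until it sits flat on the seat, then let go of it. Leave the tins, bowl, cruet, tongs, scraper and hopper where they are.

Things in the scene. Friction and masses are not known exactly. Their poses are not given: they have to be found in the camera images.
- plate: loose octagonal steel plate, 62 mm across flats, 16 mm thick, 0.3 kg, through bore 20 mm across. Origin: centre of the plate (middle of bore and thickness). z, its axis, points out of the smooth bare-steel back; the grooved face (dark, brass ribs) is on the -z side. x and y each run square to a pair of flats, the others lie at 45 degrees between. At the start z points up
- puck: fixed round cork on which the plate starts, centred, 46 mm across, 22 mm tall; origin under its centre, on the bench
- stand: fixed wooden stand, 36 mm long (x), 60 mm wide (y), 32 mm tall, with one straight slot along its x axis, open above and at both ends: 20 mm wide, 12 mm deep, its floor 20 mm above the bench. The plate can stand in it on one of its flats. Origin under its centre, on the bench
- stand_slot (a point): centre of the slot's floor, 20 mm above the bench; axes as the stand's
- mill: fixed base of the mill: red disc 96 mm across, 24 mm tall; on it a dark hub 46 mm across up to 45 mm, whose flat top is the seat; from its middle rises a brass shaft 16 mm across up to 65 mm, ending in a cone to 74 mm (6 mm across at the tip). Origin under its centre, on the bench; z up along the shaft
- mill_seat (a point): centre of the seat (hub top), on the shaft's axis, 45 mm above the bench; the plate's centre ends 8 mm above it
- tin_a: round steel spice tin with a red window, 62 mm across, 24 mm tall; origin under its centre
- tin_b: round steel spice tin with a yellow window, 62 mm across, 24 mm tall; origin under its centre
- tin_c: round steel spice tin with a green window, 62 mm across, 24 mm tall; origin under its centre
- cazuelita: red clay bowl, 110 mm across, 45 mm tall; origin under its centre
- cruet: green glass cruet with a cork, 60 mm across, 160 mm tall; origin under its centre
- tongs: stainless steel tongs lying flat, 240 mm long, 22 mm tall; origin about the middle of their length, on the bench
- scraper: white plastic bench scraper lying flat, 150 x 105 mm, 14 mm tall; origin under its centre
- hopper: red hopper of the mill with its crank, taken off and standing by itself, 90 mm across (the crank reaches 79 mm from the axis), 109 mm tall; origin under its centre
Not all that is in view belongs to the job. Leave any blue look-alike of the plate alone.

How it is judged (in metres and radians):
At the end, for the whole second after the job is handed in: The plate is round the mill's shaft (centre within 5 mm of its axis), grooved face up (its z axis straight down within about 4.5 degrees), flat on the seat (centre 5 to 11 mm above the seat; nominally 8), at rest on the mill and let go (horizontal distance between plate and mill_seat below 0.005 m and z of plate in the frame of mill_seat between 0.005 and 0.011 m and angle between plate's own z axis and vertical above 3.06 rad and linear speed of plate below 0.02 m/s and angular speed of plate below 0.2 rad/s and contact force between plate and mill above 0.5 N); the robot touches nothing.
It fails at once if the plate is dropped down the shaft (faster than 0.4 m/s within 22 mm above the seat) (horizontal distance between plate and mill_seat below 0.012 m and z of plate in the frame of mill_seat below 0.03 m and linear speed of plate above 0.4 m/s).
It fails at once if a tin, the bowl, cruet, tongs, scraper or hopper is moved more than 25 mm (distance of any of tin_a, tin_b, tin_c, cazuelita, cruet, tongs, scraper, hopper from where it was at the start of the episode above 0.025 m).
It also fails if it takes over 64 s, if anything falls off the work surface, if the arm or the gripper's body presses on something with over 40 N, if the wrist force passes 120 N, or if a joint passes its speed limit or range.

## Working session

There is one attempt and no reset: what is moved stays moved. The work goes in short steps, Python scripts to look and compute and a tool call to move; the robot and the scene stay as the last step left them, time stands still between calls to the robot, and variables do not carry over. Pictures are saved under pics/ and viewed, at most 10 in all, crops included, and the job is handed in when it is done.

Besides the shell and the picture viewer there is one more tool, called after "Call:" by a JSON object that holds its "fn" and its "kwargs". play_rows: Moves the arm, as the interface text tells. Its arguments: {"type":"object","properties":{"motion":{"type":"array","items":{"type":"array","items":{"type":"array","items":{"type":"number"}}}},"jaw":{"type":"number"},"squeeze":{"type":"number"}},"required":["motion"]}

```bash
mkdir -p pics; ls
python3 - <<'E'
from bench import sensors, optics, job, r
import cv2, pickle
print(sensors.sense())
d={}
for n in ["scene","side","wrist"]:
    s=optics.snapshot(n); d[n]=s; cv2.imwrite(f"pics/{n}0.png",s["pixels"][:,:,::-1])
pickle.dump(d,open("s0.pkl","wb"))
for n in d: print(n,{k:v for k,v in d[n].items() if k!="pixels"})
E
```

```text
pics
{'time': 0.0, 'joint_pos': array([-6.95224508e+01,  7.51588783e+00,  8.53292629e+01,  5.27385913e-04,
        8.72633914e+01, -4.89229535e+00]), 'qd': array([ 0.05118092,  0.02788271, -0.0086683 ,  0.11865128, -0.05926058,
       -0.06694089]), 'joint_efforts': array([-3.42043886e-04, -5.69400001e+01, -5.00559032e+01, -1.33652488e-04,
        1.46425003e-02, -4.11229962e-05]), 'tool_pos': array([ 256.9091533 , -541.59433883,  230.23648343]), 'tcp_rot': array([-1.79891898e+02, -9.78159771e-03,  2.53698096e+01]), 'ft_force': array([-0.34710815, -0.09196275, -1.0071315 ]), 'wrist_torque': array([ 0.03904255, -0.04687642,  0.04769104]), 'grip_force': 0.0, 'finger_gap': 85.29828619973708}
scene {'mtx': array([[503.05649319,   0.        , 310.04796135],
       [  0.        , 503.05649319, 202.39412641],
       [  0.        ,   0.        ,   1.        ]]), 'R': array([[ 0.10785506,  0.99408706,  0.01257823],
       [ 0.74451082, -0.07237937, -0.66367528],
       [-0.6588406 ,  0.08094537, -0.74791505]]), 't': array([ -82.65852058, -405.95748467, 2006.83393651])}
side {'mtx': array([[40
[... 179 characters left out ...]
879,  0.02038222],
       [-0.14890931,  0.51950824, -0.84139004],
       [ 0.19541619, -0.81863615, -0.54004385]]), 't': array([ 599.04960068,  115.99699454, 1180.9285269 ])}
wrist {'mtx': array([[280.54530534,   0.        , 318.24182708],
       [  0.        , 280.54530534, 198.0274662 ],
       [  0.        ,   0.        ,   1.        ]]), 'T_tool_cam': array([[ 1.04269188e-04, -9.46099287e-01, -3.23876717e-01,
         8.48645070e+01],
       [ 9.99999981e-01,  4.49110928e-05,  1.90747991e-04,
         5.05195371e-01],
       [-1.65920881e-04, -3.23876731e-01,  9.46099274e-01,
        -1.42483001e+02],
       [ 0.00000000e+00,  0.00000000e+00,  0.00000000e+00,
         1.00000000e+00]])}
```

View pics/scene0.png

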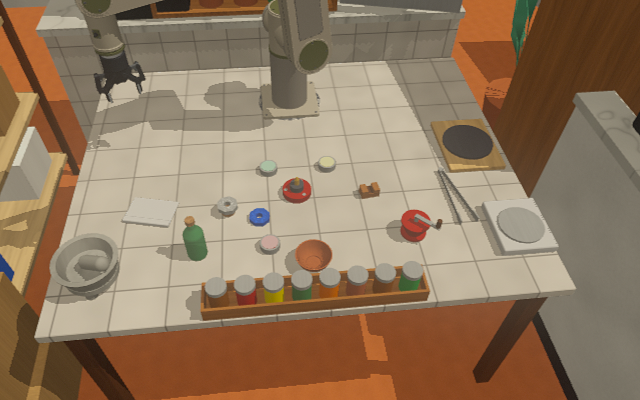

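View pics/side0.png

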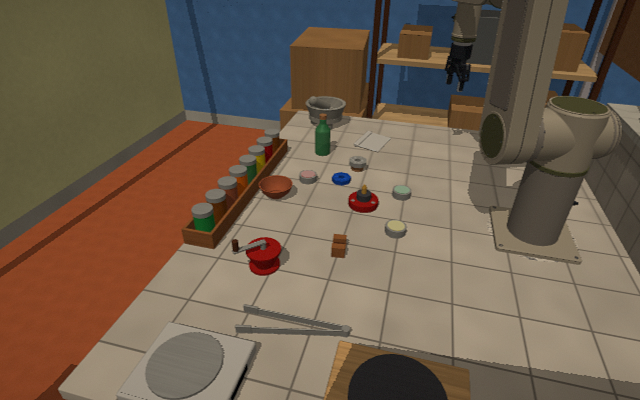

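```bash
cat > h.py <<'E'
import numpy as np, cv2, pickle
from scipy.spatial.transform import Rotation as Ro
def cam(s, pose=None):
    """returns K,R,t world->cam"""
    if "R" in s: return s["mtx"],np.array(s["R"]),np.array(s["t"])
    p,rpy=pose; T=np.eye(4); T[:3,:3]=Ro.from_euler('xyz',rpy,degrees=True).as_matrix(); T[:3,3]=p
    W=np.linalg.inv(T@s["T_tool_cam"]); return s["mtx"],W[:3,:3],W[:3,3]
def back(c,u,v,z):
    K,R,t=c; d=R.T@np.linalg.solve(K,[u,v,1.]); o=-R.T@t; return o+d*(z-o[2])/d[2]
def proj(c,X):
    K,R,t=c; p=K@(R@np.asarray(X,float)+t); return p[:2]/p[2]
def tri(obs):
    A=[];b=[]
    for c,u,v in obs:
        K,R,t=c; d=R.T@np.linalg.solve(K,[u,v,1.]); d/=np.linalg.norm(d); P=np.eye(3)-np.outer(d,d); A.append(P); b.append(P@(-R.T@t))
    return np.linalg.solve(sum(A),sum(b))
E
python3 - <<'E'
from h import *
d=pickle.load(open("s0.pkl","rb"))
cs,cd=cam(d["scene"]),cam(d["side"])
for n,a,b,z in [("plate",(227,206),(357,161),38),("mill tip",(297,180),(364,188),74),("stand",(370,190),(339,245),25),("blue",(260,217),(341,179),16),("tinc",(268,168),(401,191),20),("tinb",(327,163),(396,228),20)]:
    print(n,back(cs,*a,z).round(),back(cd,*b,z).round(),tri([(cs,*a),(cd,*b)]).round())
tiles=[]
for n,(u,v) in [("scene",(227,206)),("scene",(297,188)),("scene",(370,190)),("side",(357,161)),("side",(363,198)),("side",(340,245))]:
    c=d[n]["pixels"][v-20:v+20,u-20:u+20,::-1]; tiles.append(cv2.resize(c,(260,260),interpolation=cv2.INTER_CUBIC))
cv2.imwrite("pics/m0.png",np.vstack([np.hstack(tiles[:3]),np.hstack(tiles[3:])]))
E
```

```text
plate [ 571. -242.   38.] [ 562. -234.   38.] [ 564. -243.   32.]
mill tip [513. -16.  74.] [499.   2.  74.] [502. -15.  63.]
stand [535. 223.  25.] [525. 229.  25.] [527. 224.  19.]
blue [ 608. -141.   16.] [ 597. -129.   16.] [ 600. -142.    8.]
tinc [ 395. -105.   20.] [ 389. -101.   20.] [ 389. -105.   16.]
tinb [389. 100.  20.] [384. 105.  20.] [384. 100.  16.]
```

View pics/m0.png

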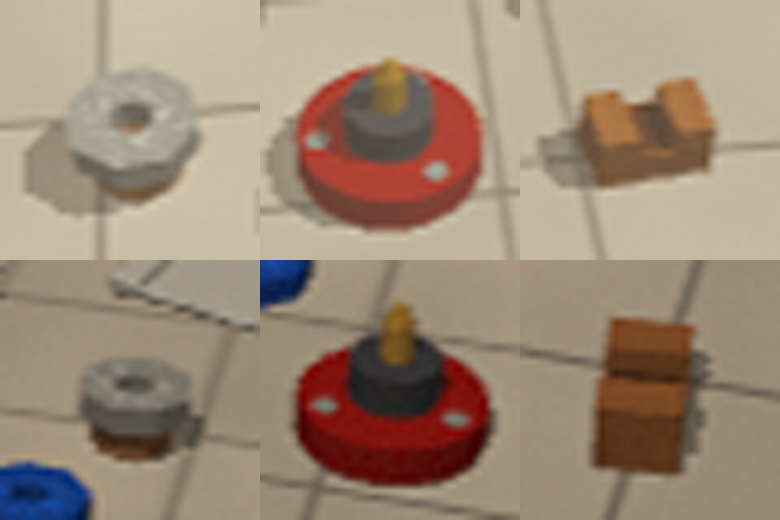

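Run:
```python
from bench import sensors, optics, job, r
import bench
print(type(r),[a for a in dir(r) if not a.startswith('__')], r.pinch_z)
print([a for a in dir(sensors) if not a.startswith('_')],[a for a in dir(job) if not a.startswith('_')])
from h import *
d=pickle.load(open("s0.pkl","rb"))
cs=cam(d["scene"]);cd=cam(d["side"])
# from montage: scene tip(297,177.2) etc.
f=lambda base,x,y:(base[0]-20+x/6.5-.5,base[1]-20+y/6.5-.5)
for n,a,b,z in [("tip",f((297,188),130,60),f((363,198),138,42),74),
 ("bore",f((227,206),132,115),f((357,161),134,120),38),
 ("st cornerA(near-left top)",f((370,190),79,137-5),None,32),
 ("slot",f((370,190),128,118),f((340,245),128,119),20)]:
    print(n,back(cs,*a,z).round(1),back(cd,*b,z).round(1) if b else '', tri([(cs,*a),(cd,*b)]).round(1) if b else '')
```

```text
<class 'host.Robot'> ['PlanningError', 'pinch_z'] 18.700000000000003
['sense'] ['hand_in']
tip [498.6 -15.8  74. ] [503.6 -21.8  74. ] [502.7 -16.   77.8]
bore [ 558.9 -242.7   38. ] [ 564.4 -250.    38. ] [ 563.1 -242.1   42.3]
st cornerA(near-left top) [537.4 194.1  32. ]  
slot [519.2 223.8  20. ] [527.3 214.3  20. ] [525.6 222.1  26.7]
```

Call:
{"fn": "play_rows", "kwargs": {"motion": [[[4.0, -1.4, 0.2, 0, 0, 0], [8.1, -2.8, 0.5, 0, 0, 0], [12.2, -4.2, 1, 0, 0, 0], [16.2, -5.6, 1.5, 0, 0, 0], [20.2, -7, 2, 0, 0, 0]]]}}

```text
time: 0.65
tool_pos: [410.5, -390.9, 210.8]
tcp_rot: [-180.0, 0.0, 25.4]
ft_force: [0.5, -1.4, -0.3]
finger_gap: 85.3
grip_force: 0.0
```

Call:
{"fn": "play_rows", "kwargs": {"motion": [[[4.0, -1.4, 1.4, 0, 0, 0], [8.1, -2.8, 2.8, 0, 0, 0], [12.2, -4.2, 4.2, 0, 0, 0], [16.2, -5.6, 5.6, 0, 0, 0], [20.2, -7, 7, 0, 0, 0]]]}}

```text
time: 1.15
tool_pos: [563.0, -241.0, 140.5]
tcp_rot: [-180.0, 0.0, 25.4]
ft_force: [0.1, 0.3, 0.8]
finger_gap: 85.2
grip_force: 0.0
```

```bash
cat >> h.py <<'E'
def shot(name,tag,u=None,crop=None,scale=1):
    from bench import sensors,optics
    st=sensors.sense(); s=optics.snapshot(name); s["pose"]=(st["tool_pos"],st["tcp_rot"]); s["joint"]=st["joint_pos"]; s["time"]=st["time"]
    pickle.dump(s,open(f"{tag}.pkl","wb")); cv2.imwrite(f"pics/{tag}.png",s["pixels"][:,:,::-1]); 
    print(st["time"],st["joint_pos"].round(2),st["tool_pos"].round(1),st["tcp_rot"].round(2),st["finger_gap"]); return s
def load(tag):
    s=pickle.load(open(f"{tag}.pkl","rb")); return s,cam(s,s["pose"])
E
python3 -c "
from h import *
shot('wrist','w1')
d=pickle.load(open('s0.pkl','rb'));cs=cam(d['scene'])
for n,p in [('cruet',(196,255)),('scraper',(150,212)),('tina',(269,244)),('bowl',(313,255)),('hopper',(414,232))]: print(n,back(cs,*p,10).round())
"
```

```text
1.15 [-27.97  12.7   89.04  -0.    78.28  36.66] [ 563.  -241.   140.5] [-1.7998e+02  1.0000e-02  2.5370e+01] 85.19430442008468
cruet [ 731. -336.   10.]
scraper [ 548. -488.   10.]
tina [ 712. -119.   10.]
bowl [765.   9.  10.]
hopper [709. 330.  10.]
```

View pics/w1.png

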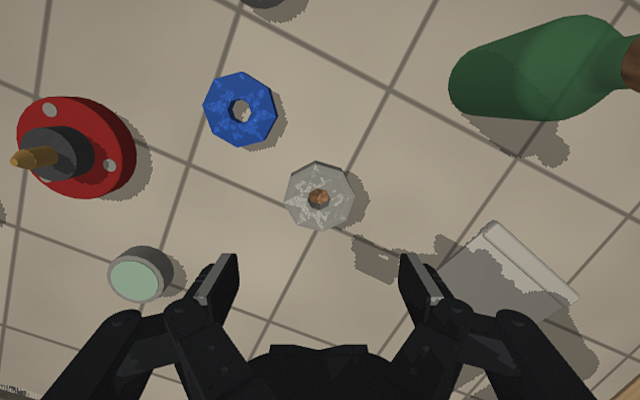

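```bash
python3 -c "
from h import *
s,c=load('w1'); im=s['pixels'][:,:,::-1]
a=cv2.resize(im[150:240,275:365],(600,600),interpolation=cv2.INTER_CUBIC)
cv2.imwrite('pics/w1p.png',a)
# fit octagon top face by mask + model
from scipy.optimize import minimize
g=cv2.cvtColor(im,cv2.COLOR_BGR2HSV)
print(back(c,319,196,38),back(c,14,160,74))
"
```

```text
[ 566.22930922 -240.82699196   38.        ] [504.5157999  -16.00147775  74.        ]
```

View pics/w1p.png

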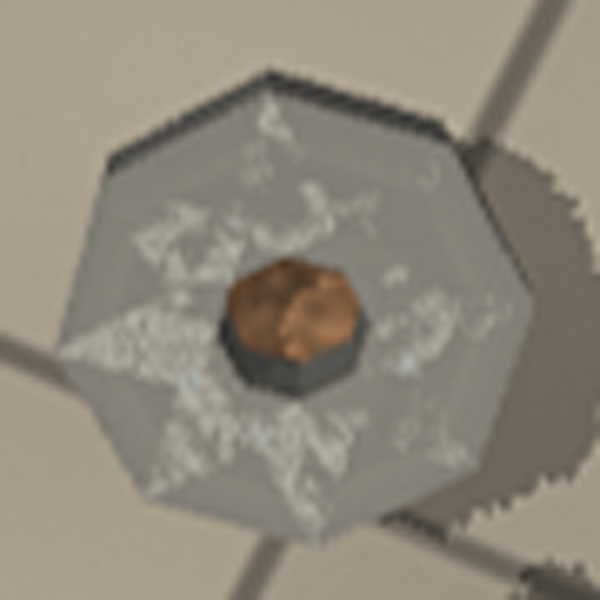

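```bash
python3 -c "
from h import *
s,c=load('w1')
P=np.array([back(c,275+x/6.6667-.5,150+y/6.6667-.5,38)[:2] for x,y in [(268,92),(450,145),(532,297),(480,465),(318,542),(145,495),(60,352),(107,175)]])
m=P.mean(0);print(m); v=P-m; print(np.hypot(*v.T)); a=np.degrees(np.arctan2(v[:,1],v[:,0])); print(a.round(1), (a-22.5)%45)
"
```

```text
[ 564.13939478 -241.5608497 ]
[32.92443282 32.90304506 32.90310808 33.67210261 33.23857533 33.43600068
 32.93286673 33.15970206]
[  31.7  -13.8  -57.5 -103.3 -148.9  165.5  122.3   75.2] [ 9.15541399  8.74737654 10.02125289  9.24682555  8.64245633  8.04258168
  9.78374423  7.7186016 ]
```

Call:
{"fn": "play_rows", "kwargs": {"motion": [[[0, 0, -3, 0, 8, 0], [0, 0, -6, 0, 16, 0], [0, 0, -6, 0, 24, 0], [0, 0, -6, 0, 32, 0], [0, 0, -6, 0, 32, 0]]]}}

```text
time: 1.7
tool_pos: [559.0, -242.8, 198.1]
tcp_rot: [-179.7, -32.1, 25.0]
ft_force: [-0.9, 0.1, -1.0]
finger_gap: 85.5
grip_force: 0.0
```

```bash
cat > lg.py <<'E'
from bench import sensors
s=sensors.sense(); import json
print(s["time"],s["joint_pos"].round(3),s["tool_pos"].round(2),s["tcp_rot"].round(2),s["ft_force"].round(1),round(s["finger_gap"],1),s["grip_force"])
open("log.txt","a").write(json.dumps([*s["joint_pos"],*s["tool_pos"],*s["tcp_rot"]])+"\n")
E
python3 lg.py
```

```text
1.7 [-46.173  -3.966 106.379  32.489  69.854   9.413] [ 559.04 -242.82  198.07] [-179.66  -32.07   24.96] [-0.9  0.1 -1. ] 85.5 0.0
```

Call:
{"fn": "play_rows", "kwargs": {"motion": [[[0, 0, 0, 8, 0, 0], [0, 0, 0, 16, 0, 0], [0, 0, 0, 24, 0, 0], [0, 0, 0, 32, 0, 0], [0, 0, 0, 32, 0, 0]]]}}

```text
time: 2.2
tool_pos: [561.1, -242.3, 192.9]
tcp_rot: [-146.9, -31.4, 24.9]
ft_force: [0.1, 0.0, -2.3]
finger_gap: 85.6
grip_force: 0.0
```

```bash
python3 lg.py
```

```text
2.2 [-48.59   28.283  75.254  36.05  102.758   6.651] [ 561.11 -242.27  192.9 ] [-146.94  -31.45   24.94] [ 0.1  0.  -2.3] 85.6 0.0
```

```bash
cat > fit.py <<'E'
from h import *
import json
D=[[-69.523,7.471,85.268,0,87.261,-4.893,257.102,-542.129,231.292,180,0,25.37],[-27.97,12.7,89.04,0,78.28,36.66,563,-241,140.5,-179.98,0,25.37]]+[json.loads(l) for l in open("log.txt")]
D=np.array(D)
e=lambda ax,a:Ro.from_euler(ax,a,degrees=True).as_matrix()
def frames(q,s4=1):
    R1=e('z',q[0]);R2=R1@e('y',q[1]);R3=R2@e('y',q[2]);R4=R3@e('z',s4*q[3]);R5=R4@e('y',q[4]);R6=R5@e('z',q[5]+90); return R1,R2,R3,R4,R5,R6
def A(q):
    R1,R2,R3,R4,R5,R6=frames(q)
    return np.column_stack([R1[:,0],R1[:,1],R1[:,2],R2[:,2],R3[:,0],R3[:,2],R4[:,1],R6[:,2]])
if __name__=="__main__":
    for s in (1,-1):
        print([np.degrees(np.linalg.norm(Ro.from_matrix(frames(d[:6],s)[5].T@e('xyz',d[9:])).as_rotvec())).round(2) for d in D])
    M=np.vstack([A(d[:6]) for d in D]); b=np.concatenate([d[6:9] for d in D])
    x,res,rk,sv=np.linalg.lstsq(M,b,rcond=1e-4); print(x.round(1),rk,sv.round(3),(M@x-b).round(1))
E
python3 fit.py
```

```text
[np.float64(0.0), np.float64(0.01), np.float64(0.0), np.float64(0.0)]
[np.float64(0.0), np.float64(0.01), np.float64(64.98), np.float64(72.1)]
[ 2.000e-01  5.130e+01  3.181e+02  3.691e+02  6.160e+01  5.532e+02
 -1.000e-01  3.648e+02] 8 [3.943 2.843 2.782 0.587 0.441 0.267 0.106 0.077] [ 0.  0.  0.  0. -0. -0. -0.  0.  0. -0.  0.  0.]
```

```bash
cat > ik.py <<'E'
from fit import *
from scipy.optimize import least_squares
X=np.array([0,51.3,318.1,369.1,61.6,553.2,0,364.8])
M=np.vstack([A(d[:6]) for d in D]); X=np.linalg.lstsq(M,np.concatenate([d[6:9] for d in D]),rcond=None)[0]
lo=np.array([-169.43,-51.17,1.28,-76.62,0,-152.29]);hi=np.array([169.43,129.36,143.12,256.62,156.53,152.29])
def rot(zd,yd):
    z=np.array(zd,float);z/=np.linalg.norm(z);y=np.array(yd,float);y-=z*(y@z);y/=np.linalg.norm(y);return np.column_stack([np.cross(y,z),y,z])
G=25. # TCP ahead of pad centre at 62 mm
def ik(p,R,seeds=12,q0=None):
    f=lambda q:np.concatenate([(A(q)@X-p)/5,Ro.from_matrix(frames(q)[5].T@R).as_rotvec()*40])
    out=[];rg=np.random.default_rng(0)
    for k in range(seeds):
        s=q0 if (k==0 and q0 is not None) else rg.uniform(lo,hi)
        s=np.clip(s,lo+1,hi-1)
        o=least_squares(f,s,bounds=(lo,hi),max_nfev=60)
        if o.cost<1e-3 and not any(np.abs(o.x-q).max()<1 for q in out): out.append(o.x)
    return out
mar=lambda q:np.min(np.minimum(q-lo,hi-q))
def tool(c,zdir,R): return np.array(c)+G*R[:,2]
E
cat > plan.py <<'E'
from ik import *
u=lambda a,z=0:np.array([np.cos(np.radians(a)),np.sin(np.radians(a)),0])
c,s=lambda a:np.cos(np.radians(a)),lambda a:np.sin(np.radians(a))
SY=20
for al in (20,35):
  print("alpha",al)
  for h in (SY+90,SY-90):
    for ys in (0,180):
      R=rot(u(h)*c(al)-np.array([0,0,s(al)]),u(SY+ys)); L=ik(tool((526,222,51),0,R),R)
      if L: print(" slot",h,ys,[(q.round(),mar(q).round()) for q in L])
  for k in range(8):
    h=8.9+45*k
    for ys in (90,-90):
      R=rot(-np.array([0,0,c(al)])+u(h)*s(al),u(h+ys)); L=ik(tool((564,-241.5,30),0,R),R)
      L=[q for q in L if mar(q)>8]
      if L: print(" pick",h,ys,[(q.round(),mar(q).round()) for q in L])
E
python3 plan.py
```

```text
alpha 20
 slot 110 0 [(array([-12.,  45.,  86.,  54.,  98., -50.]), np.float64(57.0))]
 slot 110 180 [(array([-12.,  45.,  86.,  54.,  98., 130.]), np.float64(22.0))]
 slot -70 0 [(array([ 47.,  48.,  81., -57.,  97.,  46.]), np.float64(19.0))]
 slot -70 180 [(array([  47.,   48.,   81.,  -57.,   97., -134.]), np.float64(18.0))]
 pick 8.9 -90 [(array([-36.,  11., 109.,  19.,  47.,  34.]), np.float64(34.0))]
 pick 53.9 -90 [(array([-39.,  21.,  96.,  22.,  65., -13.]), np.float64(47.0))]
 pick 98.9 90 [(array([-36.,  33.,  81.,  14.,  81., 131.]), np.float64(21.0))]
 pick 98.9 -90 [(array([-36.,  33.,  81.,  14.,  81., -49.]), np.float64(62.0))]
 pick 143.9 90 [(array([-29.,  39.,  72.,   2.,  89.,  96.]), np.float64(56.0))]
 pick 143.9 -90 [(array([-29.,  39.,  72.,   2.,  89., -84.]), np.float64(68.0))]
 pick 188.9 90 [(array([-22.,  37.,  75., -10.,  85.,  61.]), np.float64(66.0))]
 pick 188.9 -90 [(array([ -22.,   37.,   75.,  -10.,   85., -119.]), np.float64(33.0))]
 pick 233.9 90 [(array([-18.,  28.,  87., -20.,  72.,  26.]), np.float64(56.0))]
 pick 278.9 90 [(array([-18.,  16.
[... 819 characters left out ...]
71.,  22.,  94., -53.]), np.float64(63.0))]
 pick 143.9 90 [(array([-30.,  53.,  55.,   4., 107.,  96.]), np.float64(50.0))]
 pick 143.9 -90 [(array([-30.,  53.,  55.,   4., 107., -84.]), np.float64(50.0))]
 pick 188.9 90 [(array([-19.,  50.,  59., -16., 101.,  63.]), np.float64(55.0))]
 pick 188.9 -90 [(array([ -19.,   50.,   59.,  -16.,  101., -117.]), np.float64(35.0))]
 pick 233.9 90 [(array([-11.,  36.,  81., -32.,  81.,  35.]), np.float64(45.0))]
 pick 278.9 90 [(array([-11.,  17., 107., -44.,  52.,   7.]), np.float64(33.0))]
 pick 323.9 90 [(array([-24.,   2., 124., -20.,  20., -61.]), np.float64(19.0))]
 pick 323.9 -90 [(array([-24.,   2., 124., -20.,  20., 119.]), np.float64(19.0))]
```

```bash
cat >> ik.py <<'E'
u=lambda a:np.array([np.cos(np.radians(a)),np.sin(np.radians(a)),0.])
cd_,sd_=lambda a:np.cos(np.radians(a)),lambda a:np.sin(np.radians(a))
Z=np.array([0,0,1.])
def rel(p,R,cur=None):
    """row (cm, deg) from the current measured pose to TCP p, orientation R"""
    from bench import sensors
    s=sensors.sense(); p0,R0=(s["tool_pos"],e('xyz',s["tcp_rot"])) if cur is None else cur
    return np.r_[R0.T@(np.array(p)-p0)/10,np.degrees(Ro.from_matrix(R0.T@R).as_rotvec())].round(2), ik(p,R,seeds=3,q0=s["joint_pos"] if cur is None else None)
Rpick=rot(-Z*cd_(30)+u(53.9)*sd_(30),u(53.9-90))
E
python3 -c "
from ik import *
R=Rpick; c=np.array([564.1,-241.5,30]); p=c+25*R[:,2]
a=p-110*R[:,2]
print(rel(a,R)); print(rel(p,R,(a,R)))
"
```

```text
(array([ -7.57,   4.96,   3.74, -17.75,  -8.45, -23.49]), [array([-49.29729241,  16.66995782,  93.90935542,  29.77401527,
        78.60667524, -21.59888192])])
(array([ 0.,  0., 11.,  0.,  0.,  0.]), [array([-44.1293983 ,  23.87025136,  96.30742169,  32.28040558,
        67.97808517, -22.57704332])])
```

Call:
{"fn": "play_rows", "kwargs": {"motion": [[[-1.9, 1.2, 0.9, -4.4, -2.1, -5.9], [-3.8, 2.5, 1.9, -8.9, -4.2, -11.8], [-5.7, 3.7, 2.8, -13.3, -6.3, -17.7], [-7.57, 4.96, 3.74, -17.75, -8.45, -23.5], [-7.57, 4.96, 3.74, -17.75, -8.45, -23.5]]]}}

```text
time: 2.7
tool_pos: [539.1, -274.6, 109.8]
tcp_rot: [178.9, -29.8, 54.4]
ft_force: [0.6, -0.5, -0.4]
finger_gap: 85.2
grip_force: 0.0
```

```bash
python3 -c "
from ik import *
s=shot('wrist','w2'); c_=cam(s,s['pose'])
P=[(564.1,-241.5,38)]+[(564.1+33.55*cd_(8.9+22.5+45*k),-241.5+33.55*sd_(8.9+22.5+45*k),38) for k in range(8)]
im=s['pixels'][:,:,::-1].copy()
for X_ in P: cv2.circle(im,tuple(int(v*16) for v in proj(c_,X_)+0),16,(0,0,255),1,shift=4)
cv2.imwrite('pics/w2a.png',im)
R=Rpick; c=np.array([564.1,-241.5,30]); p=c+25*R[:,2]; print(rel(p,R)[0])
"
```

```text
2.7 [-49.25  15.32  94.77  29.9   78.2  -21.77] [ 539.1 -274.6  109.8] [178.93 -29.84  54.39] 85.2318838385311
[-0.54 -0.26 11.67  0.84  0.03  0.29]
```

View pics/w2a.png

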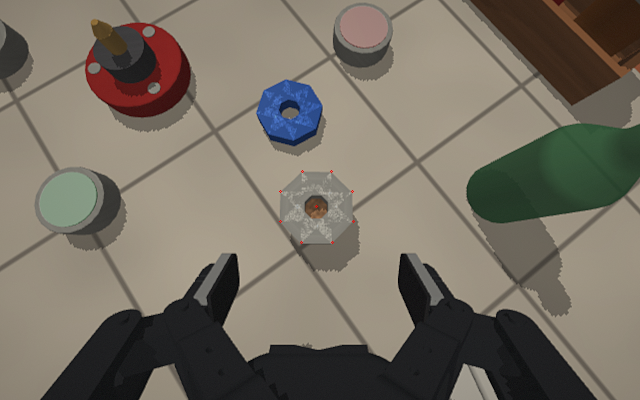

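Call:
{"fn": "play_rows", "kwargs": {"motion": [[[-0.2, -0.1, 3.5, 0.8, 0, 0.3], [-0.5, -0.2, 7, 0.8, 0, 0.3], [-0.5, -0.26, 10, 0.8, 0, 0.3], [-0.54, -0.26, 11.67, 0.8, 0, 0.3], [-0.54, -0.26, 11.67, 0.8, 0, 0.3]]]}}

```text
time: 3.25
tool_pos: [572.9, -231.6, 7.4]
tcp_rot: [180.0, -30.1, 54.0]
ft_force: [0.5, -0.4, -0.1]
finger_gap: 85.4
grip_force: 0.0
```

```bash
python3 -c "
from ik import *
R=Rpick; c=np.array([564.1,-241.5,30]); p=c+25*R[:,2]; print(rel(p,R)[0])
"; python3 lg.py
```

```text
[-0.01 -0.13 -0.11 -0.02 -0.08  0.05]
3.25 [-44.086  24.157  96.065  32.366  67.969 -22.648] [ 572.93 -231.64    7.41] [179.99 -30.08  53.96] [ 0.5 -0.4 -0.1] 85.4 0.0
```

Call:
{"fn": "play_rows", "kwargs": {"motion": [[[0, -0.1, -0.1, 0, 0, 0], [0, -0.1, -0.1, 0, 0, 0], [0, -0.1, -0.1, 0, 0, 0], [0, -0.1, -0.1, 0, 0, 0], [0, -0.1, -0.1, 0, 0, 0]]], "jaw": 0, "squeeze": 50}}

```text
time: 3.75
tool_pos: [572.6, -234.9, 11.6]
tcp_rot: [179.5, -30.0, 54.1]
ft_force: [-2.2, 0.2, 7.4]
finger_gap: 61.4
grip_force: 55.9
```

Call:
{"fn": "play_rows", "kwargs": {"motion": [[[0, 0, 0, 0, 0, 0], [0, 0, 0, 0, 0, 0], [0, 0, 0, 0, 0, 0]]]}}

```text
time: 4.05
tool_pos: [572.7, -234.8, 11.6]
tcp_rot: [179.5, -30.0, 54.1]
ft_force: [-2.2, -0.7, 6.9]
finger_gap: 61.0
grip_force: 55.9
```

```bash
python3 -c "
from ik import *
R=Rpick; c=np.array([564.1,-241.5,30]); p=c+25*R[:,2]; print(rel(p,R)[0])
s=shot('wrist','w3');
d=pickle.load(open('s0.pkl','rb'))
"; python3 lg.py
```

```text
[ 0.02 -0.3   0.39  0.4  -0.05  0.17]
4.05 [-44.35  23.64  96.2   32.38  68.02 -22.8 ] [ 572.7 -234.8   11.6] [179.51 -30.05  54.1 ] 60.954437747195236
4.1 [-44.346  23.644  96.199  32.374  68.012 -22.801] [ 572.66 -234.87   11.62] [179.51 -30.04  54.09] [-1.3 -1.2  6.5] 61.3 55.91104856575839
```

Call:
{"fn": "play_rows", "kwargs": {"motion": [[[0.5, 0, -0.87, 0, 0, 0], [1.5, 0, -2.6, 0, 0, 0], [3, 0, -5.2, 0, 0, 0], [5, 0, -8.66, 0, 0, 0], [6.5, 0, -11.3, 0, 0, 0]]]}}

```text
time: 4.6
tool_pos: [571.0, -233.5, 142.3]
tcp_rot: [179.7, -30.0, 54.0]
ft_force: [0.9, -1.0, -2.7]
finger_gap: 61.1
grip_force: 55.6
```

Call:
{"fn": "play_rows", "kwargs": {"motion": [[[0, 0, 0, 0, 0, 0], [0, 0, 0, 0, 0, 0]]]}}

```text
time: 4.8
tool_pos: [571.0, -233.6, 140.1]
tcp_rot: [179.6, -30.0, 54.1]
ft_force: [0.2, -0.2, -4.0]
finger_gap: 61.5
grip_force: 55.6
```

```bash
python3 lg.py; python3 -c "
from ik import *
s=shot('wrist','w4');
a=s['pixels'][100:350,200:440,::-1]; cv2.imwrite('pics/w4c.png',cv2.resize(a,None,fx=2.4,fy=2.4,interpolation=cv2.INTER_CUBIC))
"
```

```text
4.8 [-44.334  13.313  93.742  30.312  79.034 -15.835] [ 570.99 -233.58  140.15] [179.62 -30.    54.09] [ 0.2 -0.2 -4. ] 61.5 55.60029872925952
4.8 [-44.33  13.31  93.74  30.31  79.03 -15.83] [ 571.  -233.6  140.1] [179.62 -30.    54.09] 61.48830735948357
```

View pics/w4c.png

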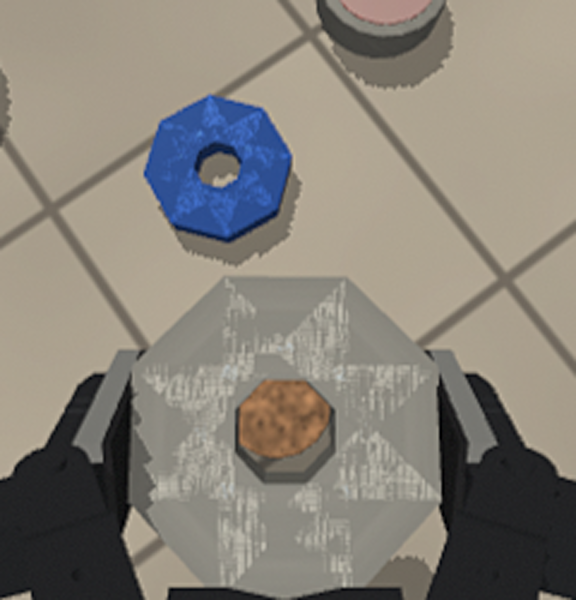

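```bash
python3 -c "
from ik import *
s,c=load('w4')
px=np.array([(225,277),(346,277),(438,365),(441,498),(131,498),(132,370)],float)/2.4+[200,100]-.5
# object frame: X=image-right(tool y), Y= image down, Z=away; top face at z=0; vertices
a=31;b=31*np.tan(np.pi/8)
ob=np.array([(-b,-a,0),(b,-a,0),(a,-b,0),(a,b,0),(-a,b,0),(-a,-b,0)])
ok,rv,tv=cv2.solvePnP(ob,px,s['mtx'],None)
pr=cv2.projectPoints(ob,rv,tv,s['mtx'],None)[0][:,0]; print((pr-px).round(1).tolist())
T=s['T_tool_cam']; R=T[:3,:3]@cv2.Rodrigues(rv)[0]; t=T[:3,:3]@(tv[:,0]+cv2.Rodrigues(rv)[0]@[0,0,8])+T[:3,3]
print('plate centre in tool',t.round(1)); print('axes in tool',R.round(3))
"
```

```text
[[-1.0, 0.4], [0.4, 0.1], [-0.1, 0.4], [0.3, -0.4], [-0.2, 0.3], [0.5, -0.9]]
plate centre in tool [ -0.3   1.3 -19.2]
axes in tool [[ 0.006 -0.904 -0.427]
 [ 1.     0.006  0.001]
 [ 0.002 -0.427  0.904]]
```

Call:
{"fn": "play_rows", "kwargs": {"motion": [[[3, -3.8, -1.7, 0, 0, 0], [4.5, -7, -0.9, 0, 0, 0], [6.5, -10.5, 0, 0, 0, 0], [8.5, -14, 1, 0, 0, 0], [10.3, -17.5, 2, 0, 0, 0]]]}}

```text
time: 5.35
tool_pos: [485.8, -47.7, 170.4]
tcp_rot: [-180.0, -30.0, 53.9]
ft_force: [0.9, 1.6, -2.2]
finger_gap: 60.9
grip_force: 56.5
```

Call:
{"fn": "play_rows", "kwargs": {"motion": [[[1.8, -3.5, 1.1, 0, 0, 0], [3.6, -7, 2.3, 0, 0, 0], [5.4, -10.4, 3.5, 0, 0, 0], [7.1, -13.25, 4.6, 0, 0, 0], [7.1, -13.25, 4.6, 0, 0, 0]]]}}

```text
time: 5.85
tool_pos: [427.2, 100.3, 165.2]
tcp_rot: [-179.9, -30.0, 54.1]
ft_force: [0.6, 0.3, -3.1]
finger_gap: 61.3
grip_force: 56.8
```

```bash
python3 -c "
from ik import *
s=shot('wrist','w5'); c=cam(s,s['pose'])
u0,v0=[int(x) for x in proj(c,(526,222,25))]; print(u0,v0)
P=np.pad(s['pixels'],((60,60),(60,60),(0,0)))
a=P[v0:v0+120,u0-15:u0+135,::-1]; cv2.imwrite('pics/w5c.png',cv2.resize(a,None,fx=5,fy=5,interpolation=cv2.INTER_CUBIC))
print('origin',u0-75,v0-60)
"
```

```text
5.85 [-17.54 -36.67 134.13  29.52  74.52  12.3 ] [427.2 100.3 165.2] [-179.91  -29.99   54.11] 61.27491845898264
324 118
origin 249 58
```

View pics/w5c.png

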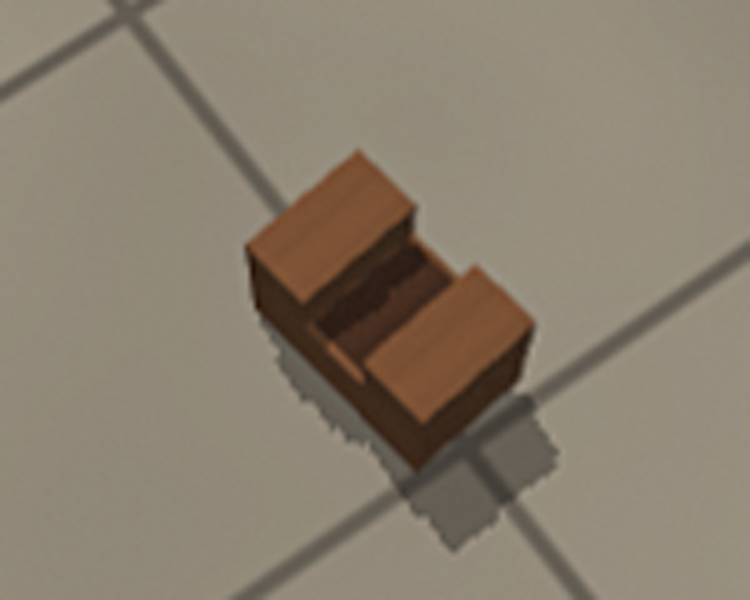

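```bash
python3 -c "
from ik import *
s,c=load('w5')
P=np.array([back(c,249+x/5-.4,58+y/5-.4,32) for x,y in [(358,150),(248,248),(423,423),(534,325)]])
print(P.round(1)); m=P.mean(0); print(m)
print(np.linalg.norm(np.roll(P,-1,0)-P,axis=1))
a=(P[0]+P[3]-P[1]-P[2]); b=(P[0]+P[1]-P[2]-P[3]); print(np.degrees(np.arctan2(a[1],a[0])),np.degrees(np.arctan2(b[1],b[0])))
"
```

```text
[[542.6 254.5  32. ]
 [507.3 249.2  32. ]
 [514.6 190.9  32. ]
 [549.3 195.1  32. ]]
[528.42708639 222.4390975   32.        ]
[35.70960504 58.73335447 34.93670278 59.75912985]
7.816872511650448 96.78677079249871
```

```bash
cat >> ik.py <<'E'
SC=np.array([528.4,222.4,20.]); SY=7.3
def slot1(a=28,dz=31.): # first grip: TCP pose with the plate centre dz above slot floor
    R=rot(u(SY-90)*cd_(a)-Z*sd_(a),u(SY)); return SC+Z*dz-R@np.array([-.3,.6,-20]),R
def path(p,R,n,cur=None,mid=None):
    """n rows from current to target: slerp + straight line, with IK check"""
    from bench import sensors
    s=sensors.sense(); p0,R0=s["tool_pos"],e('xyz',s["tcp_rot"]); q=s["joint_pos"]
    w=Ro.from_matrix(R0.T@R).as_rotvec(); print('angle',np.degrees(np.linalg.norm(w)),'dist',np.linalg.norm(p-p0))
    for k in range(1,n+1):
        f=k/n; pk=p0+(p-p0)*f; Rk=R0@Ro.from_rotvec(w*f).as_matrix(); L=ik(pk,Rk,1,q); qn=L[0] if L else None
        print(np.r_[R0.T@(pk-p0)/10,np.degrees(w*f)].round(2).tolist(), qn.round(0) if L else 'NO IK', np.abs(qn-q).max().round(1) if L else '')
        if L:q=qn
E
python3 -c "
from ik import *
p,R=slot1(); path(p+Z*100,R,15)
print(ik(p,R,4))
"
```

```text
angle 99.49270110555197 dist 149.11000534662517
[0.76, 0.13, 0.63, -0.88, -5.81, -3.07] [-10. -33. 130.  22.  72.  18.] 7.2
[1.52, 0.27, 1.25, -1.76, -11.62, -6.15] [ -4. -30. 127.  15.  71.  23.] 7.3
[2.28, 0.4, 1.88, -2.64, -17.43, -9.22] [  3. -25. 123.   8.  71.  29.] 7.2
[3.04, 0.54, 2.51, -3.52, -23.24, -12.3] [  9. -20. 119.   1.  72.  33.] 6.8
[3.8, 0.67, 3.13, -4.4, -29.06, -15.37] [ 14. -15. 115.  -5.  74.  37.] 6.3
[4.56, 0.81, 3.76, -5.28, -34.87, -18.45] [ 19.  -9. 111. -11.  76.  41.] 5.7
[5.32, 0.94, 4.38, -6.16, -40.68, -21.52] [ 23.  -4. 106. -16.  79.  43.] 5.6
[6.08, 1.08, 5.01, -7.04, -46.49, -24.6] [ 27.   2. 102. -21.  82.  45.] 5.7
[6.84, 1.21, 5.64, -7.92, -52.3, -27.67] [ 30.   8.  98. -25.  85.  46.] 5.7
[7.6, 1.34, 6.26, -8.8, -58.11, -30.74] [ 33.  13.  94. -29.  89.  46.] 5.7
[8.36, 1.48, 6.89, -9.68, -63.92, -33.82] [ 35.  19.  90. -33.  92.  46.] 5.6
[9.12, 1.61, 7.52, -10.56, -69.73, -36.89] [ 38.  24.  86. -37.  96.  45.] 5.5
[9.88, 1.75, 8.14, -11.44, -75.54, -39.97] [ 40.  30.  82. -40.  99.  44.] 5.4
[10.64, 1.88, 8.77, -12.32, -81.35, -43.04] [ 41.  35.  78. -44. 103.  42.] 5.3
[11.4, 2.02, 9.4, -13.2, -87.17, -46.12] [ 43.  40.  74. -48. 106.  40.] 5.1
[array([ 42.89958723,  49.21832694,  72.9292783 , -46.93595611,
       100.6826374 ,  45.52631883])]
```

Call:
{"fn": "play_rows", "kwargs": {"motion": [[[0.76, 0.13, 0.63, -0.88, -5.81, -3.07], [1.52, 0.27, 1.25, -1.76, -11.62, -6.15], [2.28, 0.4, 1.88, -2.64, -17.43, -9.22], [3.04, 0.54, 2.5, -3.52, -23.24, -12.3], [3.8, 0.67, 3.13, -4.4, -29.06, -15.37]]]}}

```text
time: 6.4
tool_pos: [465.1, 131.5, 159.2]
tcp_rot: [171.6, 0.5, 67.5]
ft_force: [-1.3, -0.4, -3.5]
finger_gap: 60.9
grip_force: 56.7
```

Call:
{"fn": "play_rows", "kwargs": {"motion": [[[0, 0, 0, -0.88, -5.81, -3.07], [0, 0, 0, -1.76, -11.62, -6.15], [0, 0, 0, -2.64, -17.43, -9.22], [0, 0, 0, -3.52, -23.24, -12.3], [0, 0, 0, -4.4, -29.06, -15.37]]]}}

```text
time: 6.9
tool_pos: [464.8, 131.5, 158.8]
tcp_rot: [170.3, 31.7, 78.5]
ft_force: [-0.7, 0.1, -4.5]
finger_gap: 61.1
grip_force: 56.8
```

```bash
python3 lg.py; python3 -c "
from ik import *
p,R=slot1(); path(p+Z*90,R,5)
"
```

```text
6.9 [ 31.308   5.891 101.098 -29.644  88.539  44.981] [464.77 131.48 158.81] [170.34  31.74  78.48] [-0.7  0.1 -4.5] 61.1 56.78207040997222
angle 32.922128280680695 dist 102.03274598430302
[1.74, 1.04, -0.26, -0.9, -5.74, -3.09] [ 34.  13.  96. -33.  92.  46.] 7.3
[3.47, 2.09, -0.51, -1.8, -11.49, -6.18] [ 37.  20.  91. -37.  95.  45.] 7.2
[5.21, 3.13, -0.77, -2.7, -17.23, -9.28] [ 39.  27.  85. -41.  98.  44.] 7.0
[6.94, 4.17, -1.02, -3.6, -22.97, -12.37] [ 41.  34.  80. -44. 102.  43.] 6.9
[8.68, 5.22, -1.28, -4.5, -28.72, -15.46] [ 43.  41.  74. -48. 105.  41.] 6.7
```

Call:
{"fn": "play_rows", "kwargs": {"motion": [[[1.74, 1.04, -0.26, -0.9, -5.74, -3.09], [3.47, 2.09, -0.51, -1.8, -11.49, -6.18], [5.21, 3.13, -0.77, -2.7, -17.23, -9.28], [6.94, 4.17, -1.02, -3.6, -22.97, -12.37], [8.68, 5.22, -1.28, -4.5, -28.72, -15.46]]]}}

```text
time: 7.4
tool_pos: [530.6, 205.3, 130.6]
tcp_rot: [-179.9, 62.0, 97.4]
ft_force: [1.0, 1.2, -2.5]
finger_gap: 61.1
grip_force: 56.9
```

Call:
{"fn": "play_rows", "kwargs": {"motion": [[[0, 0, 0, 0, 0, 0], [0, 0, 0, 0, 0, 0]]]}}

```text
time: 7.6
tool_pos: [529.2, 204.3, 129.3]
tcp_rot: [-179.8, 61.9, 97.4]
ft_force: [0.2, -1.0, -2.8]
finger_gap: 61.1
grip_force: 56.9
```

```bash
python3 lg.py; python3 -c "
from ik import *
p,R=slot1(); path(p+Z*35,R,2)
S=[]
for n in ('side','scene'):
    s=shot(n,'t1'+n); c=cam(s); u0,v0=[int(x) for x in proj(c,SC+Z*60)]
    S.append(cv2.resize(s['pixels'][v0-40:v0+40,u0-40:u0+40,::-1],(400,400),interpolation=cv2.INTER_CUBIC)); print(u0,v0)
w=shot('wrist','t1w')['pixels'][50:300,195:445,::-1]
cv2.imwrite('pics/t1.png',np.hstack(S))
"
```

```text
7.6 [ 42.848  41.081  74.573 -47.87  105.069  40.581] [529.16 204.35 129.26] [-179.75   61.88   97.42] [ 0.2 -1.  -2.8] 61.1 56.88471887027845
angle 0.19600146564192203 dist 52.92074777880984
[2.34, 0.05, 1.23, -0.07, -0.06, 0.03] [ 43.  43.  74. -48. 104.  42.] 2.3
[4.69, 0.1, 2.45, -0.14, -0.12, 0.06] [ 43.  46.  74. -47. 102.  44.] 2.5
7.6 [ 42.85  41.08  74.57 -47.87 105.07  40.58] [529.2 204.3 129.3] [-179.75   61.88   97.42] 61.066249637836805
338 226
7.65 [ 42.82  40.8   74.57 -47.9  105.08  40.59] [530.  204.6 132. ] [179.71  61.74  96.91] 60.89661011720434
371 176
7.7 [ 42.8   40.61  74.57 -47.91 105.09  40.6 ] [530.6 204.9 133.9] [179.36  61.64  96.59] 61.19739325951212
```

View pics/t1.png

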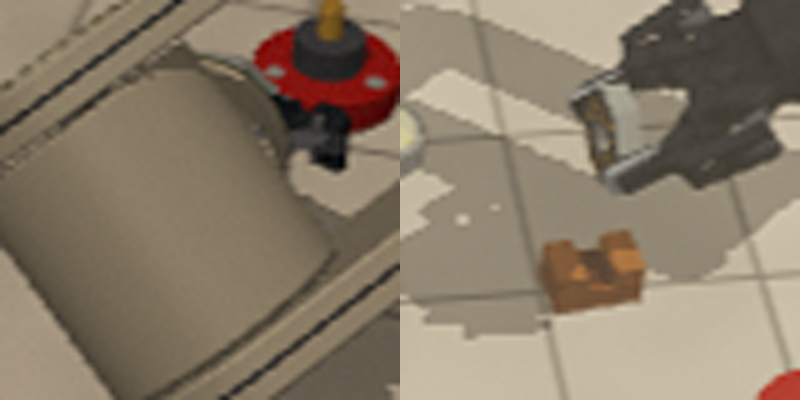

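```bash
python3 lg.py; python3 -c "
from bench import sensors
s=sensors.sense();print(s['qd'],s['joint_efforts'])"
```

```text
7.75 [ 42.797  40.487  74.565 -47.923 105.097  40.593] [530.9  205.07 135.09] [179.16  61.58  96.4 ] [ 0.6 -0.6 -2.3] 61.2 56.90910858975258
[ 0.06917243 -1.67439732  0.03180174 -0.19808755  0.21936818 -0.14769523] [ 3.78581900e-01 -7.22454858e+01 -3.92743528e+01 -5.24927840e+00
  4.66995746e+00 -4.05693630e-03]
```

Call:
{"fn": "play_rows", "kwargs": {"motion": [[[0, 0, 0, 0, 0, 0], [0, 0, 0, 0, 0, 0]]]}}

```text
time: 7.95
tool_pos: [530.7, 205.4, 135.5]
tcp_rot: [179.1, 61.6, 96.4]
ft_force: [0.1, 0.8, -4.4]
finger_gap: 61.0
grip_force: 56.9
```

```bash
python3 lg.py
```

```text
7.95 [ 42.843  40.457  74.579 -47.941 105.12   40.59 ] [530.7  205.4  135.46] [179.13  61.6   96.42] [ 0.1  0.8 -4.4] 61.0 56.91208330448717
```

```bash
python3 -c "
from ik import *
p,R=slot1(); print(rel(p+Z*17,R)[0])
"
```

```text
[ 6.77 -0.13  3.7   0.09 -0.4  -0.42]
```

```bash
sed -i 's/a=28,dz/a=29,dz/' ik.py; python3 -c "
from ik import *
p,R=slot1(); print(rel(p+Z*17,R)[0])
"
```

```text
[ 6.8  -0.13  3.7   0.1   0.6  -0.42]
```

Call:
{"fn": "play_rows", "kwargs": {"motion": [[[2.3, 0, 1.2, 0.1, 0.3, -0.4], [4.5, -0.1, 2.5, 0.1, 0.6, -0.4], [6.8, -0.13, 3.7, 0.1, 0.6, -0.4], [6.8, -0.13, 3.7, 0.1, 0.6, -0.4], [6.8, -0.13, 3.7, 0.1, 0.6, -0.4]]]}}

```text
time: 8.45
tool_pos: [529.2, 204.7, 56.9]
tcp_rot: [-179.7, 61.2, 97.6]
ft_force: [0.8, 0.5, -2.1]
finger_gap: 61.2
grip_force: 56.9
```

Call:
{"fn": "play_rows", "kwargs": {"motion": [[[0, 0, 0, 0, 0, 0], [0, 0, 0, 0, 0, 0], [0, 0, 0, 0, 0, 0]]]}}

```text
time: 8.75
tool_pos: [529.8, 205.5, 57.2]
tcp_rot: [-179.9, 61.1, 97.4]
ft_force: [-0.2, 0.0, -3.0]
finger_gap: 60.9
grip_force: 56.9
```

```bash
python3 lg.py; python3 -c "
from ik import *
p,R=slot1(); print(rel(p+Z*17,R)[0]);print(rel(p,R)[0])
s=shot('scene','t2'); c=cam(s); u0,v0=[int(x) for x in proj(c,SC+Z*40)]; w=shot('wrist','t2w')
a=cv2.resize(s['pixels'][v0-25:v0+25,u0-25:u0+25,::-1],(400,400),interpolation=cv2.INTER_CUBIC); b=cv2.resize(w['pixels'][:,120:520,::-1],(400,400))
cv2.imwrite('pics/t2.png',np.hstack([a,b])); print(u0,v0)
"
```

```text
8.75 [ 42.774  46.981  73.821 -46.559 100.869  44.503] [529.76 205.5   57.25] [-179.89   61.09   97.45] [-0.2  0.  -3. ] 60.9 56.86876628024038
[-0.09  0.02 -0.    0.02  0.09  0.07]
[1.4  0.02 0.82 0.02 0.09 0.07]
8.75 [ 42.77  46.98  73.82 -46.56 100.87  44.5 ] [529.8 205.5  57.2] [-179.89   61.09   97.45] 60.93631946673071
8.8 [ 42.78  47.01  73.83 -46.56 100.86  44.51] [529.6 205.4  56.9] [-179.83   61.1    97.5 ] 61.08966879096517
370 181
```

Call:
{"fn": "play_rows", "kwargs": {"motion": [[[0.35, 0, 0.2, 0, 0, 0], [0.7, 0, 0.4, 0, 0, 0], [1.0, 0, 0.6, 0, 0, 0], [1.3, 0, 0.76, 0, 0, 0], [1.3, 0, 0.76, 0, 0, 0]]]}}

```text
time: 9.35
tool_pos: [529.0, 204.4, 40.5]
tcp_rot: [-179.6, 61.2, 97.7]
ft_force: [0.0, -0.3, -3.3]
finger_gap: 61.2
grip_force: 57.1
```

```bash
python3 lg.py; python3 -c "
from ik import *
p,R=slot1(); print(rel(p,R)[0])"
```

```text
9.35 [ 42.75   48.568  73.516 -46.434 100.1    45.302] [529.04 204.38  40.47] [-179.59   61.2    97.71] [ 0.  -0.3 -3.3] 61.2 57.11049056961201
[-0.02  0.11 -0.08 -0.05  0.2   0.2 ]
```

Call:
{"fn": "play_rows", "kwargs": {"motion": [[[0.1, 0.1, 0, 0, 0, 0], [0.1, 0.1, 0, 0, 0, 0], [0.1, 0.1, 0, 0, 0, 0]]]}}

```text
time: 9.65
tool_pos: [530.1, 205.1, 40.4]
tcp_rot: [-179.7, 61.2, 97.6]
ft_force: [-2.4, -2.3, 2.3]
finger_gap: 61.0
grip_force: 57.2
```

```bash
python3 lg.py
```

```text
9.65 [ 42.731  48.719  73.272 -46.444 100.142  45.266] [530.07 205.09  40.36] [-179.66   61.18   97.62] [-2.4 -2.3  2.3] 61.0 57.18637178884819
```

Call:
{"fn": "play_rows", "kwargs": {"motion": [[[0.05, 0, 0, 0, 0, 0], [0.05, 0, 0, 0, 0, 0], [0.05, 0, 0, 0, 0, 0]]]}}

```text
time: 9.95
tool_pos: [530.1, 205.1, 40.3]
tcp_rot: [-179.7, 61.2, 97.6]
ft_force: [-3.1, -3.1, 5.3]
finger_gap: 61.4
grip_force: 57.2
```

Call:
{"fn": "play_rows", "kwargs": {"motion": [[[0, 0, 0, 0, 0, 0], [0, 0, 0, 0, 0, 0], [0, 0, 0, 0, 0, 0], [0, 0, 0, 0, 0, 0]]], "jaw": 1}}

```text
time: 10.35
tool_pos: [530.1, 205.5, 39.5]
tcp_rot: [-179.7, 61.1, 97.6]
ft_force: [-0.9, -0.5, -0.6]
finger_gap: 85.7
grip_force: 0.0
```

```bash
python3 lg.py; python3 -c "
from ik import *
s=shot('scene','t3'); w=shot('wrist','t3w')
c=cam(s); a=s['pixels']; 
h=31/np.cos(np.pi/8)
"
```

```text
10.35 [ 42.755  48.803  73.222 -46.417 100.08   45.295] [530.15 205.55  39.45] [-179.67   61.14   97.65] [-0.9 -0.5 -0.6] 85.7 0.0
10.35 [ 42.76  48.8   73.22 -46.42 100.08  45.29] [530.1 205.5  39.5] [-179.67   61.14   97.65] 85.73932071598753
10.4 [ 42.76  48.8   73.23 -46.42 100.09  45.29] [530.1 205.5  39.5] [-179.66   61.15   97.66] 85.51098498588857
```

Call:
{"fn": "play_rows", "kwargs": {"motion": [[[0, 0, -1.5, 0, 0, 0], [0, 0, -4, 0, 0, 0], [0, 0, -7.5, 0, 0, 0], [0, 0, -11, 0, 0, 0], [-2, 0, -14, 0, 0, 0]]]}}

```text
time: 10.95
tool_pos: [514.2, 319.7, 123.7]
tcp_rot: [-179.3, 61.2, 98.1]
ft_force: [0.2, -0.1, 0.1]
finger_gap: 85.3
grip_force: 0.0
```

```bash
cat >> ik.py <<'E'
def slot2(a=30,c=None,g=19.):
    R=rot(u(SY+90)*cd_(a)-Z*sd_(a),u(SY)); return (SC+Z*31 if c is None else np.array(c))+g*R[:,2],R
E
python3 -c "
from ik import *
s=shot('scene','t4'); c=cam(s)
u0,v0=[int(x) for x in proj(c,SC+Z*30)]; print(u0,v0)
a=s['pixels'][v0-30:v0+30,u0-30:u0+30,::-1]
cv2.imwrite('pics/t4.png',cv2.resize(a,None,fx=8,fy=8,interpolation=cv2.INTER_CUBIC))
# expected silhouette of standing plate
for z in (20+62,51): print(proj(c,SC+[0,0,z-20]))
p,R=slot2(); Rm=rot(-Z,u(SY)); path(np.array([500,230,260]),Rm,8); print(ik(p,R),ik(p-130*R[:,2],R))
"
```

```text
10.95 [ 49.66  52.26  57.45 -44.77 113.19  40.46] [514.2 319.7 123.7] [-179.3    61.21   98.07] 85.30545392204615
370 183
[371.2254779  176.52263518]
[370.24011489 183.20513884]
angle 60.9196236763649 dist 159.81244597802294
[-1.96, -0.34, 0.2, 0.03, 7.61, 0.01] [ 48.  43.  64. -40. 109.  40.] 8.4
[-3.91, -0.69, 0.41, 0.06, 15.23, 0.03] [ 45.  35.  69. -36. 104.  38.] 8.0
[-5.87, -1.03, 0.61, 0.09, 22.84, 0.04] [ 43.  28.  75. -31. 100.  36.] 7.6
[-7.83, -1.38, 0.82, 0.12, 30.46, 0.06] [ 39.  21.  79. -26.  97.  32.] 7.1
[-9.79, -1.72, 1.02, 0.15, 38.07, 0.07] [ 35.  14.  83. -20.  94.  28.] 6.5
[-11.74, -2.06, 1.23, 0.18, 45.69, 0.09] [ 30.   8.  86. -14.  92.  23.] 6.2
[-13.7, -2.41, 1.43, 0.2, 53.3, 0.1] [25.  3. 89. -7. 90. 18.] 6.8
[-15.66, -2.75, 1.63, 0.23, 60.92, 0.12] [19. -1. 91. -0. 90. 12.] 7.3
[array([-12.64806997,  31.30809694,  99.69107505,  54.94427336,
        83.97084885, -44.48911307])] [array([-22.60227724,  28.68102797,  94.31175478,  48.91939816,
        95.15466631, -43.11058347])]
```

Call:
{"fn": "play_rows", "kwargs": {"motion": [[[-1.96, -0.34, 0.2, 0, 7.6, 0], [-3.9, -0.7, 0.4, 0, 15.2, 0], [-5.87, -1, 0.6, 0, 22.8, 0], [-7.83, -1.4, 0.8, 0, 30.5, 0], [-9.8, -1.7, 1, 0, 38, 0]]]}}

```text
time: 11.5
tool_pos: [506.5, 260.7, 208.1]
tcp_rot: [180.0, 22.8, 97.4]
ft_force: [0.1, -0.4, 0.4]
finger_gap: 85.5
grip_force: 0.0
```

```bash
python3 -c "
from ik import *
Rm=rot(-Z,u(SY)); path(np.array([505,200,270]),Rm,3)"
```

```text
angle 22.788228842424175 dist 86.73486867396649
[-2.64, -0.31, -1.13, 0.02, 7.6, 0.04] [ 29.   7.  87. -14.  91.  22.] 6.5
[-5.29, -0.62, -2.26, 0.04, 15.19, 0.08] [23.  2. 90. -7. 91. 16.] 6.8
[-7.93, -0.94, -3.39, 0.05, 22.79, 0.13] [16. -2. 91. -0. 91.  9.] 7.3
```

Call:
{"fn": "play_rows", "kwargs": {"motion": [[[-2.64, -0.3, -1.1, 0, 7.6, 0], [-5.3, -0.6, -2.3, 0, 15.2, 0], [-7.9, -0.9, -3.4, 0, 22.8, 0]]]}}

```text
time: 11.8
tool_pos: [505.5, 200.1, 271.3]
tcp_rot: [179.9, 0.0, 97.5]
ft_force: [1.6, 0.0, -0.6]
finger_gap: 85.5
grip_force: 0.0
```

```bash
python3 -c "
from ik import *
p,R=slot2(); path(p-150*R[:,2]+Z*50,R,8)
s=shot('wrist','t5'); c=cam(s,s['pose']); print(proj(c,SC+Z*62))"
```

```text
angle 60.04238513162087 dist 143.19189159084323
[-1.18, 0.31, 1.31, 0.0, 7.51, 0.03] [10. -3. 94.  7. 89.  2.] 7.5
[-2.36, 0.63, 2.62, 0.01, 15.01, 0.05] [ 4. -3. 96. 15. 88. -4.] 7.5
[-3.53, 0.94, 3.93, 0.01, 22.52, 0.08] [ -2.  -1.  97.  22.  88. -11.] 7.2
[-4.71, 1.25, 5.24, 0.02, 30.02, 0.1] [ -8.   2.  98.  29.  89. -18.] 6.7
[-5.89, 1.57, 6.55, 0.02, 37.53, 0.13] [-13.   6.  98.  35.  91. -24.] 6.3
[-7.07, 1.88, 7.87, 0.02, 45.03, 0.15] [-17.  11.  97.  40.  94. -30.] 5.7
[-8.24, 2.19, 9.18, 0.03, 52.54, 0.18] [-21.  17.  95.  45.  97. -35.] 6.2
[-9.42, 2.5, 10.49, 0.03, 60.04, 0.2] [-24.  24.  93.  49. 100. -39.] 6.9
11.8 [ 1.623e+01 -2.160e+00  9.105e+01 -6.000e-02  9.099e+01  8.780e+00] [505.5 200.1 271.3] [1.7988e+02 4.0000e-02 9.7450e+01] 85.46294110976648
[338.12491793 158.80307576]
```

Call:
{"fn": "play_rows", "kwargs": {"motion": [[[-2, 0.3, 0.3, 0, 7.5, 0], [-4, 0.6, 1, 0, 15, 0], [-5.5, 0.9, 2, 0, 22.5, 0], [-7, 1.25, 3, 0, 30, 0], [-8.5, 1.6, 4.5, 0, 37.5, 0]]]}}

```text
time: 12.35
tool_pos: [533.3, 116.5, 225.8]
tcp_rot: [179.8, -37.3, 97.5]
ft_force: [0.9, 0.6, -1.1]
finger_gap: 85.2
grip_force: 0.0
```

```bash
python3 -c "
from ik import *
p,R=slot2(); path(p-110*R[:,2],R,4)
"
```

```text
angle 22.671859246088747 dist 132.32611040699155
[-1.43, 0.21, 2.98, 0.02, 5.67, 0.04] [-17.  10.  97.  38.  93. -30.] 4.4
[-2.85, 0.41, 5.96, 0.03, 11.34, 0.07] [-19.  16.  97.  42.  93. -34.] 5.3
[-4.28, 0.62, 8.93, 0.05, 17.0, 0.11] [-20.  22.  97.  46.  93. -39.] 6.2
[-5.71, 0.83, 11.91, 0.07, 22.67, 0.14] [-21.  29.  95.  50.  93. -43.] 7.0
```

Call:
{"fn": "play_rows", "kwargs": {"motion": [[[-1.43, 0.2, 3, 0, 5.7, 0], [-2.85, 0.4, 6, 0, 11.3, 0], [-4.28, 0.6, 8.9, 0, 17, 0.1], [-5.7, 0.8, 11.9, 0, 22.7, 0.1], [-5.7, 0.8, 11.9, 0, 22.7, 0.1]]]}}

```text
time: 12.85
tool_pos: [529.1, 146.4, 83.7]
tcp_rot: [-177.0, -60.4, 94.7]
ft_force: [-2.8, 1.4, -1.4]
finger_gap: 85.1
grip_force: 0.0
```

Call:
{"fn": "play_rows", "kwargs": {"motion": [[[0, 0, 0, 0, 0, 0], [0, 0, 0, 0, 0, 0]]]}}

```text
time: 13.05
tool_pos: [538.4, 144.0, 98.0]
tcp_rot: [179.8, -59.6, 97.5]
ft_force: [0.5, -0.2, 1.9]
finger_gap: 85.6
grip_force: 0.0
```

```bash
python3 -c "
from ik import *
p,R=slot2(); path(p,R,3)
s=shot('wrist','t6'); c=cam(s,s['pose'])
im=s['pixels'][:,:,::-1].copy()
N=u(SY+90); E=u(SY)
for off in (-8,8):
  P=[SC+Z*31+N*off+33.55*(cd_(22.5+45*k)*E+sd_(22.5+45*k)*Z) for k in range(8)]
  cv2.polylines(im,[np.array([proj(c,x)*16 for x in P]).astype(int)],True,(0,0,255) if off<0 else (0,255,0),1,cv2.LINE_AA,4)
a=cv2.resize(im[60:300,180:460],None,fx=2,fy=2,interpolation=cv2.INTER_CUBIC); cv2.imwrite('pics/t6.png',a)
"
```

```text
angle 0.4413291430298248 dist 110.91712933481634
[-0.01, -0.0, 3.7, 0.01, 0.14, 0.04] [-18.  29.  97.  51.  90. -44.] 3.1
[-0.03, -0.0, 7.39, 0.01, 0.28, 0.08] [-16.  30.  99.  53.  87. -44.] 3.1
[-0.04, -0.0, 11.09, 0.02, 0.42, 0.13] [-13.  31. 100.  55.  84. -44.] 3.1
13.05 [-21.08  28.36  95.59  49.47  93.26 -43.15] [538.4 144.   98. ] [179.76 -59.58  97.55] 85.5780044256972
```

Call:
{"fn": "play_rows", "kwargs": {"motion": [[[0, 0, 2.8, 0, 0.1, 0], [0, 0, 5.6, 0, 0.3, 0.1], [0, 0, 8.4, 0, 0.4, 0.1], [0, 0, 11, 0, 0.4, 0.1], [0, 0, 11, 0, 0.4, 0.1]]]}}

```text
time: 13.6
tool_pos: [524.1, 240.9, 41.7]
tcp_rot: [-179.9, -60.1, 97.4]
ft_force: [-0.2, 0.2, -0.6]
finger_gap: 85.1
grip_force: 0.0
```

Call:
{"fn": "play_rows", "kwargs": {"motion": [[[0, 0, 0, 0, 0, 0], [0, 0, 0, 0, 0, 0]]]}}

```text
time: 13.8
tool_pos: [526.0, 238.0, 41.8]
tcp_rot: [-180.0, -60.1, 97.2]
ft_force: [0.0, -0.0, 0.0]
finger_gap: 85.2
grip_force: 0.0
```

```bash
python3 lg.py; python3 -c "
from ik import *
p,R=slot2(); print(rel(p,R)[0])
"
```

```text
13.8 [-12.773  31.296  99.757  54.988  84.054 -44.565] [526.   237.98  41.79] [-179.99  -60.11   97.23] [ 0. -0.  0.] 85.2 0.0
[ 0.01  0.04  0.08  0.05 -0.11 -0.03]
```

Call:
{"fn": "play_rows", "kwargs": {"motion": [[[0, 0, 0.05, 0, 0, 0], [0, 0, 0.05, 0, 0, 0], [0, 0, 0.05, 0, 0, 0], [0, 0, 0.05, 0, 0, 0], [0, 0, 0.05, 0, 0, 0]]], "jaw": 0, "squeeze": 50}}

```text
time: 14.3
tool_pos: [524.9, 238.5, 39.9]
tcp_rot: [-179.5, -60.3, 96.8]
ft_force: [0.2, -3.7, 7.3]
finger_gap: 61.1
grip_force: 54.3
```

Call:
{"fn": "play_rows", "kwargs": {"motion": [[[0, 0, 0, 0, 0, 0], [0, 0, 0, 0, 0, 0], [0, 0, 0, 0, 0, 0]]]}}

```text
time: 14.6
tool_pos: [524.9, 238.5, 39.9]
tcp_rot: [-179.5, -60.3, 96.8]
ft_force: [0.1, -3.4, 7.3]
finger_gap: 61.2
grip_force: 54.3
```

```bash
python3 lg.py; python3 -c "
from ik import *
p,R=slot2(); print(rel(p,R)[0])
"
```

```text
14.6 [-12.784  31.555  99.79   55.084  84.048 -44.588] [524.91 238.48  39.9 ] [-179.53  -60.27   96.77] [ 0.1 -3.4  7.3] 61.2 54.25747503628372
[ 0.14  0.14 -0.07 -0.   -0.27 -0.27]
```

Call:
{"fn": "play_rows", "kwargs": {"motion": [[[1, 0, -0.58, 0, 0, 0], [3, 0, -1.73, 0, 0, 0], [6, 0, -3.5, 0, 0, 0], [10, 0, -5.8, 0, 0, 0], [13, 0, -7.5, 0, 0, 0]]]}}

```text
time: 15.1
tool_pos: [524.6, 238.5, 191.0]
tcp_rot: [-179.4, -60.2, 96.7]
ft_force: [1.0, -0.2, -2.7]
finger_gap: 61.4
grip_force: 55.1
```

```bash
python3 lg.py
python3 - <<'E'
from ik import *
from scipy.optimize import minimize
d=pickle.load(open('s0.pkl','rb'))
V=[('w1',*load('w1')),('w2',*load('w2')),('scene',d['scene'],cam(d['scene'])),('side',d['side'],cam(d['side']))]
th=np.linspace(0,2*np.pi,60,endpoint=False)
S=4
for n,s,c in V:
    im=s['pixels'].astype(int); g=proj(c,(503,-16,20)); 
    m=((im[...,0]>90)&(im[...,0]>2.2*im[...,1])&(im[...,0]>2.2*im[...,2])).astype(np.uint8)
    k=cv2.connectedComponentsWithStats(m); lab=k[1]; best=min(range(1,k[0]),key=lambda i:np.hypot(*(k[3][i]-g))-0.05*k[2][i,4]); m=(lab==best)
    h=cv2.convexHull(np.argwhere(m)[:,::-1].astype(np.int32)); M=np.zeros(m.shape,np.uint8); cv2.fillPoly(M,[h],1)
    def f(x):
        P=[proj(c,(x[0]+48*np.cos(t),x[1]+48*np.sin(t),z)) for z in (0,24) for t in th]
        H=cv2.convexHull(np.array(P,np.float32)); A_=np.zeros((400*S,640*S),np.uint8); cv2.fillPoly(A_,[((H+.5)*S).astype(np.int32)],1)
        a=cv2.resize(A_.astype(np.float32),(640,400),interpolation=cv2.INTER_AREA); return np.abs(a-M).sum()
    o=minimize(f,[503,-16],method='Nelder-Mead',options=dict(initial_simplex=[[503,-16],[509,-16],[503,-10]],maxiter=60)); print(n,o.x.round(1),o.fun,M.sum())
s,c=load('w2'); print('w2 tip',back(c,97,21,74))
E
```

```text
15.1 [-12.748  15.675 100.712  54.641  92.686 -32.293] [524.61 238.5  191.03] [-179.37  -60.2    96.67] [ 1.  -0.2 -2.7] 61.4 55.07814761258487
w1 [502.6 -16.9] 1923.8125 8175
w2 [502.9 -11.9] 1828.6875 6263
scene [483.9 -14.6] 274.6875 350
side [502.8 -19.8] 128.625 459
w2 tip [505.2098468  -16.67602016  74.        ]
```

```bash
cat >> ik.py <<'E'
MC=np.array([503.8,-16.,53.])
def millp(a=30,dz=0,pc=(0,0,-19.),h=None):
    h=SY+90 if h is None else h
    R=rot(-Z*cd_(a)+u(h)*sd_(a),u(h-90)); return MC+Z*dz-R@np.array(pc),R
E
python3 -c "
from ik import *
p,R=millp(); 
for q in ik(p,R)+ik(p+Z*80,R): print(q.round())
path(np.array([523,-170,185]),R,10)
"
```

```text
[-25.  16. 103.  25.  79. -41.]
[-25.   9. 101.  25.  87. -37.]
angle 30.19892283518021 dist 408.54810680368104
[-2.07, -0.53, -3.48, -0.02, -3.02, -0.03] [-16.  15. 100.  51.  94. -33.] 3.9
[-4.14, -1.06, -6.97, -0.03, -6.04, -0.06] [-19.  14.  99.  47.  96. -33.] 3.7
[-6.2, -1.59, -10.45, -0.05, -9.06, -0.08] [-21.  14.  97.  43.  97. -34.] 3.6
[-8.27, -2.12, -13.93, -0.07, -12.08, -0.11] [-24.  14.  96.  40.  98. -36.] 3.5
[-10.34, -2.65, -17.42, -0.08, -15.1, -0.14] [-27.  14.  94.  36.  99. -37.] 3.4
[-12.41, -3.17, -20.9, -0.1, -18.12, -0.17] [-29.  15.  92.  33. 100. -38.] 3.3
[-14.48, -3.7, -24.38, -0.12, -21.14, -0.2] [-31.  15.  90.  30. 100. -40.] 3.2
[-16.54, -4.23, -27.87, -0.13, -24.16, -0.23] [-33.  16.  88.  27. 100. -41.] 3.1
[-18.61, -4.76, -31.35, -0.15, -27.18, -0.25] [-35.  17.  85.  24. 100. -43.] 2.9
[-20.68, -5.29, -34.83, -0.17, -30.2, -0.28] [-37.  18.  83.  21. 100. -45.] 2.8
```

```bash
cat >> ik.py <<'E'
def millp(h,a=30,dz=0,pc=(0,0,-19.)):
    R=rot(-Z*cd_(a)+u(h)*sd_(a),u(h+90)); return MC+Z*dz-R@np.array(pc),R
E
python3 -c "
from ik import *
for h in range(-180,180,30):
    p,R=millp(h)
    for q in ik(p,R,6): 
        L=ik(p+Z*90,R,1,q); print(h,q.round(),mar(q).round(),L[0].round() if L else None)
p,R=millp(-82.7); path(p+[0,100,130],R,12)
"
```

```text
-180 [-6. 32. 82. -3. 96. 85.] 60.0 [ -6.  25.  80.  -3. 104.  84.]
-150 [  2.  29.  86. -14.  92.  64.] 57.0 [  2.  23.  84. -14. 100.  62.]
-120 [  8.  22.  95. -23.  83.  45.] 48.0 [  8.  15.  93. -23.  91.  41.]
-90 [ 12.  12. 108. -31.  70.  25.] 35.0 [ 12.   4. 106. -30.  79.  20.]
-60 [ 11.  -2. 122. -36.  55.   1.] 21.0 [ 11. -11. 120. -32.  64.  -7.]
-30 [  3. -15. 134. -26.  38. -39.] 9.0 [  3. -25. 131. -21.  50. -47.]
0 [ -12.  -22.  139.   11.   34. -109.] 4.0 [ -12.  -32.  136.    8.   47. -105.]
90 [-26.  13. 106.  28.  76. 144.] 9.0 [-26.   5. 104.  27.  85. 148.]
120 [-20.  23.  94.  19.  87. 125.] 28.0 [-20.  16.  92.  19.  96. 127.]
150 [-13.  30.  85.   8.  94. 105.] 47.0 [-13.  23.  83.   8. 102. 106.]
angle 90.19767190727258 dist 166.89780152832296
[-0.84, -0.33, -1.06, -0.03, -7.52, -0.01] [-12.  12. 101.  49.  90. -29.] 5.9
[-1.68, -0.67, -2.11, -0.05, -15.03, -0.03] [-10.   8. 101.  43.  88. -25.] 6.1
[-2.53, -1.0, -3.17, -0.08, -22.55, -0.04] [ -8.   5. 101.  36.  86. -21.] 6.4
[-3.37, -1.33, -4.22, -0.11, -30.07, -0.06] [ -5.   2. 101.  29.  85. -17.] 6.7
[-4.21, -1.66, -5.28, -0.13, -37.58, -0.07] [ -2.   0. 101.  22.  83. -13.] 7.0
[-5.05, -2.0, -6.33, -0.16, -45.1, -0.09] [  1.  -1. 101.  15.  82.  -8.] 7.3
[-5.89, -2.33, -7.39, -0.18, -52.61, -0.1] [  5.  -2. 101.   8.  81.  -4.] 7.5
[-6.74, -2.66, -8.45, -0.21, -60.13, -0.12] [  9.  -2. 101.   0.  81.   1.] 7.6
[-7.58, -2.99, -9.5, -0.24, -67.65, -0.13] [ 12.  -1. 101.  -8.  81.   6.] 7.6
[-8.42, -3.33, -10.56, -0.26, -75.16, -0.15] [ 16.  -0. 101. -15.  82.  11.] 7.4
[-9.26, -3.66, -11.61, -0.29, -82.68, -0.16] [ 19.   2. 101. -22.  83.  16.] 7.2
[-10.1, -3.99, -12.67, -0.32, -90.2, -0.18] [ 23.   4. 101. -29.  84.  21.] 6.9
```

Call:
{"fn": "play_rows", "kwargs": {"motion": [[[-0.8, -0.3, -1.06, 0, -7.5, 0], [-1.7, -0.7, -2.1, 0, -15, 0], [-2.5, -1, -3.2, -0.1, -22.5, 0], [-3.4, -1.3, -4.2, -0.1, -30, 0], [-4.2, -1.7, -5.3, -0.1, -37.5, 0]]]}}

```text
time: 15.6
tool_pos: [516.2, 169.0, 179.4]
tcp_rot: [-179.8, -22.4, 97.0]
ft_force: [-0.4, 0.7, -4.1]
finger_gap: 60.8
grip_force: 54.9
```

```bash
python3 -c "
from ik import *
p,R=millp(-82.7); path(p+[0,60,120],R,8)
"
```

```text
angle 52.41057589823288 dist 136.77594532149763
[-1.63, -0.34, -0.36, -0.03, -6.55, -0.03] [  0.  -1. 101.  16.  82.  -9.] 6.4
[-3.27, -0.69, -0.73, -0.05, -13.1, -0.06] [  3.  -2. 101.   9.  81.  -6.] 6.5
[-4.9, -1.03, -1.09, -0.08, -19.65, -0.08] [  6.  -2. 102.   3.  81.  -2.] 6.6
[-6.54, -1.38, -1.45, -0.11, -26.2, -0.11] [  8.  -2. 102.  -4.  80.   2.] 6.6
[-8.17, -1.72, -1.82, -0.14, -32.76, -0.14] [ 11.  -2. 102. -10.  80.   6.] 6.6
[-9.81, -2.07, -2.18, -0.16, -39.31, -0.17] [ 14.  -1. 103. -17.  80.  10.] 6.6
[-11.44, -2.41, -2.55, -0.19, -45.86, -0.19] [ 16.   0. 104. -23.  81.  14.] 6.4
[-13.08, -2.76, -2.91, -0.22, -52.41, -0.22] [ 19.   2. 105. -30.  81.  18.] 6.3
```

Call:
{"fn": "play_rows", "kwargs": {"motion": [[[-1.6, -0.3, -0.4, 0, -6.5, 0], [-3.3, -0.7, -0.7, 0, -13.1, 0], [-4.9, -1, -1.1, -0.1, -19.6, -0.1], [-6.5, -1.4, -1.5, -0.1, -26.2, -0.1], [-8.2, -1.7, -1.8, -0.1, -32.7, -0.1]]]}}

```text
time: 16.1
tool_pos: [509.3, 85.5, 164.5]
tcp_rot: [-179.9, 10.2, 97.2]
ft_force: [0.4, 0.5, -4.9]
finger_gap: 61.5
grip_force: 54.9
```

```bash
python3 -c "
from ik import *
p,R=millp(-82.7); path(p+[0,0,75],R,3)
"
```

```text
angle 19.790669732622042 dist 123.02868830664782
[-3.28, -0.6, 2.39, -0.04, -6.6, -0.02] [ 12.  -1. 105. -17.  78.   8.] 6.8
[-6.56, -1.21, 4.77, -0.07, -13.19, -0.05] [ 12.  -0. 107. -24.  76.  11.] 6.9
[-9.84, -1.81, 7.16, -0.11, -19.79, -0.07] [ 12.   2. 110. -31.  74.  15.] 7.2
```

Call:
{"fn": "play_rows", "kwargs": {"motion": [[[-2.5, -0.45, 1.8, 0, -5, 0], [-4.9, -0.9, 3.6, -0.1, -10, 0], [-7.4, -1.4, 5.4, -0.1, -15, -0.1], [-9.8, -1.8, 7.2, -0.1, -19.8, -0.1], [-9.8, -1.8, 7.2, -0.1, -19.8, -0.1]]]}}

```text
time: 16.6
tool_pos: [501.4, -25.9, 105.9]
tcp_rot: [-179.4, 29.9, 97.6]
ft_force: [-0.5, 0.4, -4.2]
finger_gap: 61.0
grip_force: 56.0
```

Call:
{"fn": "play_rows", "kwargs": {"motion": [[[0, 0, 0, 0, 0, 0], [0, 0, 0, 0, 0, 0], [0, 0, 0, 0, 0, 0]]]}}

```text
time: 16.9
tool_pos: [506.3, -23.7, 111.1]
tcp_rot: [179.9, 29.7, 97.3]
ft_force: [-0.3, -0.3, -3.1]
finger_gap: 60.7
grip_force: 56.1
```

```bash
python3 -c "
from ik import *
s=shot('wrist','f1'); c=cam(s,s['pose']); p,R=millp(-82.7); print(rel(p+Z*75,R)[0])
im=s['pixels'][:,:,::-1].copy(); print('tip',proj(c,MC+Z*21),'hub',proj(c,MC-Z*8))
print('plate',[proj(c,MC+Z*x).round() for x in (75,)])
cv2.imwrite('pics/f1.png',cv2.resize(im[20:280,155:485],(800,630))[:600])
"
```

```text
16.9 [ 12.06   1.82 109.55 -30.95  73.76  14.92] [506.3 -23.7 111.1] [179.93  29.7   97.34] 60.69131642829946
[-0.16 -0.14  0.02  0.07 -0.29  0.04]
tip [313.47791803 197.65223752] hub [313.91238312 167.12016895]
plate [array([312., 276.])]
```

View pics/f1.png

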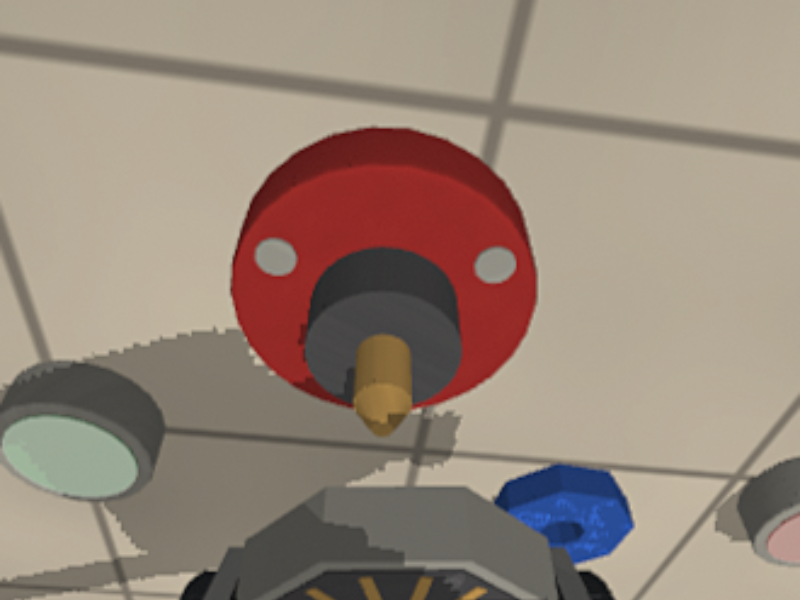

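```bash
python3 lg.py
python3 - <<'E'
from ik import *
s,c=load('f1'); p0,rp=s['pose']; R0=e('xyz',rp)
print(p0,rp); print('tip in tool',R0.T@(MC+Z*21-p0))
K,R,t=c; print('cam',R@(MC+Z*21)+t)
# ray of tip, hub extents, disc extents -> world
f=lambda x,y:(155+x/2.4242-.3,20+y/2.4231-.3)
print('tip@74',back(c,*f(382,435),74))
a=np.array([back(c,*f(x,y),45) for x,y in [(306,347),(462,347),(384,291),(384,404)]]); print('hub',a.round(1))
a=np.array([back(c,*f(x,y),24) for x,y in [(231,285),(537,285),(384,165)]]); print('disc',a.round(1))
# plate: lower (smooth) face edge & grooved edge, camera side flat; in tool
for a_ in (26,28,30,32,34):
    Rp=np.column_stack([[cd_(a_),0,-sd_(a_)],[0,1,0],[sd_(a_),0,cd_(a_)]]) # plate axes in tool: u', y, pz(z, away/down)
    T=np.linalg.inv(s['T_tool_cam']); b=12.84
    o=[]
    for q in [(31,-b,8),(31,b,8),(b,31,-8),(31,-b,-8),(31,b,-8)]:
        X_=Rp@np.array(q)+[0,0,-19]; y=T[:3,:3]@X_+T[:3,3]; v=s['mtx']@(y/y[2]); o.append(((v[0]+.3-155)*2.4242,(v[1]+.3-20)*2.4231))
    print(a_,np.round(o).tolist())
E
```

```text
16.95 [ 12.062   1.829 109.562 -30.967  73.76   14.926] [506.19 -23.76 110.97] [179.95  29.71  97.34] [-0.3 -0.8 -2.9] 61.2 56.073019301184104
[506.27565994 -23.65305318 111.07084211] [179.93397246  29.69651038  97.3372653 ]
tip in tool [25.23322822 -1.51061367 28.28334652]
cam [ -3.0634991   -0.24129611 180.40862646]
tip@74 [503.20717289 -17.62244982  74.        ]
hub [[480.4 -15.   45. ]
 [525.1  -9.2  45. ]
 [500.5   7.6  45. ]
 [505.5 -35.8  45. ]]
disc [[455.9 -11.8  24. ]
 [547.7   0.   24. ]
 [497.5  31.8  24. ]]
26 [[320.0, 492.0], [457.0, 492.0], [551.0, 619.0], [312.0, 564.0], [462.0, 564.0]]
28 [[319.0, 496.0], [457.0, 496.0], [552.0, 622.0], [312.0, 571.0], [463.0, 571.0]]
30 [[319.0, 500.0], [457.0, 500.0], [552.0, 625.0], [311.0, 577.0], [463.0, 577.0]]
32 [[318.0, 504.0], [458.0, 504.0], [552.0, 628.0], [311.0, 584.0], [463.0, 584.0]]
34 [[317.0, 508.0], [458.0, 508.0], [552.0, 631.0], [311.0, 590.0], [463.0, 590.0]]
```

```bash
sed -i 's/^MC=.*/MC=np.array([502.2,-16.6,53.])/' ik.py; python3 -c "
from ik import *
p,R=millp(-82.7); print(rel(p+Z*33,R)[0])
print(R.T@Z)"
```

```text
[ 1.89 -0.31  3.69  0.07 -0.29  0.04]
[-5.00000000e-01 -3.31485561e-17 -8.66025404e-01]
```

Call:
{"fn": "play_rows", "kwargs": {"motion": [[[0.6, -0.3, 1.2, 0, -0.3, 0], [1.2, -0.3, 2.4, 0, -0.3, 0], [1.9, -0.3, 3.7, 0, -0.3, 0], [1.9, -0.3, 3.7, 0, -0.3, 0], [1.9, -0.3, 3.7, 0, -0.3, 0]]]}}

```text
time: 17.45
tool_pos: [501.6, -26.7, 67.1]
tcp_rot: [-179.7, 30.1, 97.5]
ft_force: [-0.6, -0.6, -3.1]
finger_gap: 60.3
grip_force: 56.1
```

Call:
{"fn": "play_rows", "kwargs": {"motion": [[[0, 0, 0, 0, 0, 0], [0, 0, 0, 0, 0, 0], [0, 0, 0, 0, 0, 0]]]}}

```text
time: 17.75
tool_pos: [503.0, -26.3, 68.8]
tcp_rot: [-180.0, 30.1, 97.4]
ft_force: [-0.2, -0.0, -3.3]
finger_gap: 61.0
grip_force: 56.1
```

```bash
python3 lg.py; python3 -c "
from ik import *
p,R=millp(-82.7); print(rel(p+Z*33,R)[0],rel(p+Z*18,R)[0])
s=shot('wrist','f2')"
```

```text
17.75 [ 12.069   5.136 111.252 -32.168  69.651  17.744] [502.98 -26.31  68.83] [-179.97   30.06   97.4 ] [-0.2 -0.  -3.3] 61.0 56.072361904371064
[-0.02  0.05 -0.07  0.02  0.06  0.09] [0.74 0.05 1.23 0.02 0.06 0.09]
17.75 [ 12.07   5.14 111.25 -32.17  69.65  17.74] [503.  -26.3  68.8] [-179.97   30.06   97.4 ] 60.958670621740225
```

Well aligned; lower 14 mm over the cone, watching the force.

Call:
{"fn": "play_rows", "kwargs": {"motion": [[[0.15, 0, 0.25, 0, 0, 0], [0.3, 0, 0.5, 0, 0, 0], [0.45, 0, 0.75, 0, 0, 0], [0.6, 0, 1, 0, 0, 0], [0.7, 0, 1.2, 0, 0, 0]]]}}

```text
time: 18.3
tool_pos: [502.2, -26.4, 53.8]
tcp_rot: [-179.9, 30.1, 97.5]
ft_force: [-0.9, -1.1, -3.4]
finger_gap: 61.3
grip_force: 56.1
```

Call:
{"fn": "play_rows", "kwargs": {"motion": [[[0, 0, 0, 0, 0, 0], [0, 0, 0, 0, 0, 0]]]}}

```text
time: 18.5
tool_pos: [502.4, -26.4, 54.3]
tcp_rot: [-179.9, 30.1, 97.4]
ft_force: [0.3, -0.2, -3.7]
finger_gap: 61.0
grip_force: 56.1
```

```bash
python3 lg.py; python3 -c "
from ik import *
p,R=millp(-82.7); print(rel(p,R)[0])"
```

```text
18.5 [ 12.074   6.532 111.547 -32.497  68.292  18.674] [502.4  -26.39  54.26] [-179.88   30.06   97.44] [ 0.3 -0.2 -3.7] 61.0 56.13392455023131
[ 0.91  0.11  1.52 -0.05  0.06  0.12]
```

Call:
{"fn": "play_rows", "kwargs": {"motion": [[[0.12, 0, 0.21, 0, 0, 0], [0.25, 0, 0.43, 0, 0, 0], [0.4, 0, 0.7, 0, 0, 0], [0.55, 0, 0.95, 0, 0, 0], [0.65, 0, 1.12, 0, 0, 0]]]}}

```text
time: 19.0
tool_pos: [502.2, -26.4, 40.9]
tcp_rot: [-179.9, 30.1, 97.5]
ft_force: [-1.1, 0.9, -2.5]
finger_gap: 61.1
grip_force: 56.1
```

Call:
{"fn": "play_rows", "kwargs": {"motion": [[[0, 0, 0, 0, 0, 0], [0, 0, 0, 0, 0, 0]]]}}

```text
time: 19.2
tool_pos: [502.4, -26.4, 41.3]
tcp_rot: [-179.9, 30.1, 97.4]
ft_force: [-0.7, 0.0, -3.4]
finger_gap: 61.2
grip_force: 56.1
```

```bash
python3 lg.py; python3 -c "
from ik import *
p,R=millp(-82.7); print(rel(p,R)[0])"
```

```text
19.2 [ 12.074   7.837 111.736 -32.829  67.031  19.548] [502.39 -26.39  41.34] [-179.89   30.06   97.44] [-0.7  0.  -3.4] 61.2 56.13459214611794
[ 0.26  0.11  0.4  -0.04  0.06  0.12]
```

Another 5 mm, to contact.

Call:
{"fn": "play_rows", "kwargs": {"motion": [[[0.08, 0, 0.13, 0, 0, 0], [0.15, 0, 0.26, 0, 0, 0], [0.2, 0, 0.35, 0, 0, 0], [0.25, 0, 0.43, 0, 0, 0], [0.25, 0, 0.43, 0, 0, 0]]]}}

```text
time: 19.7
tool_pos: [503.0, -26.5, 38.3]
tcp_rot: [-180.0, 30.2, 97.4]
ft_force: [-7.6, 2.4, 13.3]
finger_gap: 61.2
grip_force: 58.2
```

Call:
{"fn": "play_rows", "kwargs": {"motion": [[[0.05, 0, 0.09, 0, 0, 0], [0.05, 0, 0.09, 0, 0, 0], [0.05, 0, 0.09, 0, 0, 0]]]}}

```text
time: 20.0
tool_pos: [503.3, -26.6, 38.3]
tcp_rot: [180.0, 30.2, 97.3]
ft_force: [-13.2, 3.1, 22.5]
finger_gap: 61.2
grip_force: 59.1
```

```bash
python3 lg.py; python3 -c "
from ik import *
p,R=millp(-82.7); print(rel(p,R)[0])"
```

```text
20.0 [ 12.106   8.277 111.683 -33.06   66.712  19.963] [503.31 -26.63  38.29] [180.    30.19  97.32] [-13.2   3.1  22.5] 61.2 59.14454993631807
[0.14 0.02 0.12 0.01 0.19 0.02]
```

Call:
{"fn": "play_rows", "kwargs": {"motion": [[[-0.05, 0, -0.09, 0, 0, 0], [-0.05, 0, -0.09, 0, 0, 0]]]}}

```text
time: 20.2
tool_pos: [503.3, -26.6, 38.3]
tcp_rot: [180.0, 30.1, 97.4]
ft_force: [-5.9, 1.5, 11.5]
finger_gap: 60.9
grip_force: 58.0
```

Call:
{"fn": "play_rows", "kwargs": {"motion": [[[0, 0, 0, 0, 0, 0], [0, 0, 0, 0, 0, 0], [0, 0, 0, 0, 0, 0], [0, 0, 0, 0, 0, 0], [0, 0, 0, 0, 0, 0]]], "jaw": 1}}

```text
time: 20.7
tool_pos: [502.4, -26.4, 36.3]
tcp_rot: [-179.9, 30.1, 97.4]
ft_force: [-0.6, 0.4, 0.3]
finger_gap: 85.5
grip_force: 0.0
```

```bash
python3 lg.py
```

```text
20.7 [ 12.074   8.359 111.797 -32.965  66.544  19.888] [502.36 -26.4   36.29] [-179.88   30.06   97.44] [-0.6  0.4  0.3] 85.5 0.0
```

Call:
{"fn": "play_rows", "kwargs": {"motion": [[[0, 0, -1, 0, 0, 0], [0, 0, -3, 0, 0, 0], [0, 0, -6, 0, 0, 0], [0, 0, -10, 0, 0, 0], [0, 0, -10, 0, 0, 0]]]}}

```text
time: 21.2
tool_pos: [499.4, 26.2, 128.8]
tcp_rot: [179.5, 30.0, 97.3]
ft_force: [0.4, 1.6, 1.0]
finger_gap: 85.2
grip_force: 0.0
```

Call:
{"fn": "play_rows", "kwargs": {"motion": [[[0, 0, 0, 0, 0, 0], [0, 0, 0, 0, 0, 0], [0, 0, 0, 0, 0, 0]]]}}

```text
time: 21.5
tool_pos: [495.2, 22.8, 121.8]
tcp_rot: [-179.7, 30.1, 97.5]
ft_force: [-0.2, 1.1, 0.0]
finger_gap: 85.3
grip_force: 0.0
```

```bash
python3 lg.py
python3 - <<'E'
from ik import *
s=shot('wrist','g1'); c=cam(s,s['pose']); im=s['pixels'][:,:,::-1]
# where the plate top face is expected: z=61; silhouette of plate (non-red, grey) around
P0=proj(c,MC+Z*8); print('expected top centre',P0.round(1))
# shaft: brass pixels; and plate outline vs red disc
hsv=cv2.cvtColor(np.ascontiguousarray(im),cv2.COLOR_BGR2HSV)
red=((hsv[...,0]<6)|(hsv[...,0]>174))&(hsv[...,1]>150)&(hsv[...,2]>60)
red[:, :200]=0; red[:,430:]=0
r=np.argwhere(red)[:,::-1]; print('red bbox',r.min(0),r.max(0))
# grey non-red hole inside the hull of red
h=cv2.convexHull(r.astype(np.int32)); M=np.zeros(red.shape,np.uint8); cv2.fillPoly(M,[h],1)
pts=[(sx,y) for sx in (0,) for y in range(int(P0[1])-45,int(P0[1])+45,3)]
print([(y,im[y,int(P0[0])].tolist()) for _,y in pts])
# model overlay score: edges under projected octagon for heights/tilts
g=cv2.GaussianBlur(cv2.cvtColor(np.ascontiguousarray(im),cv2.COLOR_BGR2GRAY),(0,0),1).astype(float)
E_=np.hypot(cv2.Sobel(g,cv2.CV_64F,1,0),cv2.Sobel(g,cv2.CV_64F,0,1))
from scipy.optimize import minimize
from scipy.ndimage import map_coordinates
def f(x):
    cx,cy,z,yaw,tx,ty=x; Rp=Ro.from_rotvec([np.radians(tx),np.radians(ty),0]).as_matrix()@e('z',yaw); sc=0
    V=[Rp@(33.55*u(22.5+45*k)+Z*8)+[cx,cy,z] for k in range(8)]
    Q=np.array([proj(c,V[k]*(1-w)+V[(k+1)%8]*w) for k in range(8) for w in np.linspace(0,1,12)])
    return -map_coordinates(E_,[Q[:,1],Q[:,0]],order=1).mean()
best=None
for z in (51,53,55,58,62):
  for dx in (-2,0,2):
    o=minimize(f,[MC[0]+dx,MC[1],z,7,0,0],method='Nelder-Mead',options=dict(initial_simplex=[[MC[0]+dx,MC[1],z,7,0,0]]+[list(np.array([MC[0]+dx,MC[1],z,7,0,0])+d) for d in np.diag([3,3,4,4,3,3])],maxiter=600))
    if best is None or o.fun<best.fun: best=o
print(best.x.round(1),best.fun)
E
```

```text
21.5 [ 17.657   2.303 107.961 -30.269  77.728  18.929] [495.17  22.79 121.78] [-179.75   30.08   97.48] [-0.2  1.1  0. ] 85.3 0.0
21.5 [ 17.66   2.3  107.96 -30.27  77.73  18.93] [495.2  22.8 121.8] [-179.75   30.08   97.48] 85.3409440685358
expected top centre [319. 214.]
red bbox [268 123] [371 199]
[(168, [49, 48, 49]), (171, [37, 36, 37]), (174, [89, 95, 97]), (177, [89, 94, 96]), (180, [89, 95, 97]), (183, [89, 94, 96]), (186, [90, 96, 97]), (189, [105, 112, 115]), (192, [63, 61, 63]), (195, [65, 62, 63]), (198, [64, 56, 53]), (201, [71, 104, 126]), (204, [88, 117, 140]), (207, [38, 66, 85]), (210, [37, 64, 82]), (213, [38, 67, 86]), (216, [41, 70, 89]), (219, [40, 70, 89]), (222, [40, 71, 89]), (225, [45, 80, 103]), (228, [46, 61, 73]), (231, [42, 40, 39]), (234, [136, 151, 158]), (237, [140, 159, 169]), (240, [141, 158, 168]), (243, [142, 161, 170]), (246, [142, 161, 171]), (249, [144, 162, 172]), (252, [144, 163, 173]), (255, [146, 164, 174])]
[ 5.049e+02 -2.430e+01  4.630e+01  8.600e+00  1.200e+00  2.000e-01] -173.083712367692
```

Run:
```python
from ik import *
s,c=load('g1'); im=s['pixels'].astype(int); n=u(SY+90)
for nm,r_,z in [('disc z0',48,0),('disc z24',48,24),('hub z24',23,24),('plate z45',31,45),('plate z61',31,61),('far z61',-31,61)]: print(nm,proj(c,[*(MC[:2]+r_*n[:2]),z]).round(1))
print('plate bottom edge if 5 mm high',proj(c,[*(MC[:2]+31*n[:2]),50]).round(1))
x=[proj(c,[*(MC[:2]),z])[0] for z in (0,61)]; print(x)
print([(v,im[v,312].tolist()) for v in range(116,196,2)])
```

```text
disc z0 [319.3 121.4]
disc z24 [319.3 139. ]
hub z24 [319.2 163. ]
plate z45 [319.2 173.4]
plate z61 [319.1 188.4]
far z61 [318.9 234.9]
plate bottom edge if 5 mm high [319.1 177.9]
[np.float64(319.13705481362086), np.float64(318.97761737136295)]
[(116, [170, 159, 141]), (118, [168, 159, 141]), (120, [169, 159, 141]), (122, [152, 140, 124]), (124, [91, 20, 19]), (126, [95, 27, 25]), (128, [96, 28, 25]), (130, [95, 28, 24]), (132, [97, 28, 25]), (134, [99, 31, 27]), (136, [98, 27, 25]), (138, [115, 32, 29]), (140, [143, 40, 38]), (142, [134, 35, 32]), (144, [136, 39, 34]), (146, [136, 38, 35]), (148, [136, 38, 36]), (150, [136, 38, 36]), (152, [135, 36, 33]), (154, [137, 39, 36]), (156, [136, 37, 35]), (158, [136, 38, 36]), (160, [136, 39, 38]), (162, [141, 37, 34]), (164, [36, 47, 48]), (166, [45, 45, 45]), (168, [49, 48, 49]), (170, [32, 32, 31]), (172, [80, 79, 73]), (174, [97, 95, 89]), (176, [97, 95, 89]), (178, [96, 95, 88]), (180, [97, 94, 88]), (182, [97, 95, 89]), (184, [98, 95, 90]), (186, [97, 94, 89]), (188, [141, 138, 129]), (190, [58, 58, 61]), (192, [105, 87, 64]), (194, [75, 69, 65])]
```

```bash
python3 -c "
from bench import job
print(job.hand_in())"
```

```text
the job is handed in; nothing more can be done
None
```

The plate is turned over and sits grooved face up, flat on the mill's seat around the shaft, and it has been let go. I handed the job in at about 21.5 s of the 64 s allowed. A last wrist-camera check put the plate's edges within about 1 pixel of where a seated plate should be. The hand-in call returned no verdict.

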